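# Take the ash plate out of an electric incense burner

## Robot

A 6-joint arm with a two-finger parallel gripper is mounted at the origin on the work surface. World frame = base frame: x ahead of the robot, y to its left, z up, the work surface at z = 0. Lengths are in mm, angles in rad, forces in N, time in s.
With the tool pointing down it reaches from about 275 to 750 mm from the base axis. Payload 10.2 kg.
Tool frame: the origin (TCP) lies at the very end of the fingers, on their centre line; the grasp point (between the pads) lies behind it (ctrl.grasp_offset is the z of the grasp point in the tool frame, in mm); z points along the fingers, y is the direction in which the jaws open and shut (so a half turn about z gives the same grasp; the last joint's range is limited). The gripper opens to 85 mm and grips with 20 to 120 N. Pads are 22 mm wide; open, the fingers measure 114 mm over their backs; the gripper's body (76 mm by 85 mm) begins 54 mm behind the grasp point. The pads swing forward as they close: fully open they stand 13 mm farther back than shut.
Start: joints at [0.945, 0.313, 1.498, -0, 1.331, -0.223], TCP at [205.811, 482.984, 231.294] pointing down, gripper open.
Joint ranges: [-2.94, 2.94], [-0.97, 2.17], [0.19, 2.56], [-1.23, 4.37], [0.02, 3.11], [-2.88, 2.88]. Speed limits (rad/s): [2.39, 2.39, 3.01, 3.14, 3.14, 3.14].

## Interface

Orientations are given as a unit quaternion [w, x, y, z].
In Python, from rig import ctrl, capture, job gives the robot as it stands. The module is installed in compiled form; this text tells all that it offers.
- The arm moves only by the tool move_arm, never from a script. Its argument "series" is a list of rows, each a list of 7 numbers: the turn, a rotation vector about the tool's x, y, z in rad, then the shift along the tool's x, y, z in cm, then the opening, from 0 (shut) to 1 (fully open). A call has 1 to 5 rows; each row is the pose to reach, as a shift and turn from the pose measured when the call began, along the tool's axes at that moment; what a row does not reach only later rows make up. A row lasts 1/12 s, in which the tool goes at most 41.7 mm and 7.16 degrees, less where a joint would pass 70% of its speed; a pose out of reach is approached as far as the arm can. A call with a gripper value outside its range is refused whole. The fingers move at their own pace and stop on an object; "grip_force" is the grip in N (left out, the last holds). Time passes only in rows, so rows that repeat a pose let the fingers close. It gives the time, the measured TCP pose, the force and the opening at its end, in the units of the state.
- ctrl.sense(): the state, without advancing time (a new reading comes with each control period).
- capture(name): name is "scene" or "top" or "wrist"; returns a dict with "frame" (384x512x3 uint8, red, green, blue), "mtx" (3x3 intrinsics, pixels), "dist" ([k1, k2, p1, p2, k3] as OpenCV has them; the pictures are not rectified), "R" (3x3) and "t" (3): a world point X has camera coordinates R X + t. Camera axes: x right, y down, z forward; pixel columns grow to the right and rows downward; lengths in mm; the calibration is good to about 2 mm. A picture is of the moment at which its call begins. There is no depth.
- job.finish_job(): hands the job in, once; it reports no verdict.
The state is a dict: "time_s": time; "joints": joint angles; "dq": joint speeds; "tau": joint torques, N m; "eef_pos": TCP position; "ee_rot": TCP orientation; "force": force on the tool from outside, world axes, zero at the start; "wrist_torque": the same for the moment, N m; "grip_width": opening from 0.0 (shut) to 1.0 (fully open).
Only numpy, scipy, OpenCV 4.12 (cv2) and the standard library are available. Lean on these libraries where they do the work, as an engineer would, in place of code of your own. Each camera call takes 0.05 s, during which the arm holds its last target.

## Task

Switch the incense burner off first: lift the hinged guard on the switch box well open, flip the toggle beneath it fully over to the other side and lower the guard shut again. Then press the burner's pedal all the way down, so that the loose ash plate is pushed up out of its ring and stays up; only then take the plate by its edge from above and set it down gently, flat, inside the wooden tray. Leave the statue, the glass bowl, the lamp and the turntable where they stand, and let go of everything at the end.

Things in the scene. Friction and masses are not known exactly. Their poses are not given: they have to be found in the camera images.
- altar_shelf: Fixed frosted acrylic board on low steel brackets; everything stands on it. Its top is level, 40 mm above the work surface. The origin is at the work surface below its middle.
- burner_ring (a point): Centre of the upper rim (z up) of the fixed white incense burner: an upright tube 96 mm across, 64 mm inside, 70 mm high. Pedal on its -x side. Two screens stand on the rim at x = -44.5 and +44.5 mm (56 mm wide along y, 5 mm thick, rising 30 mm above the rim), so the raised plate can only be gripped with the fingers on its +y and -y sides.
- plate_center (a point): Centre (half-way up) of the loose steel ash plate: a plain disc 60 mm across, 16 mm thick, about 0.1 kg. At the start it lies in the burner's tube on the lifter, its top 2 mm below the rim, where it cannot be gripped. With the pedal fully down its underside is 10 mm above the rim.
- pedal_pad (a point): Centre of the upper face of the steel pedal pad (34 mm along the burner's x, 40 mm along y, 5 mm thick). At the start it is 102 mm from the tube's axis towards the burner's -x and 10 mm below the rim, sloping 0.25 rad (outer end higher); fully down it is about 36 mm below the rim, sloping the other way.
- pedal (a joint): Angle of the pedal, rad: 0 up (start), 0.5 fully down. Its pivot is 52 mm from the tube's axis towards -x, 25 mm below the rim. Pressing the pad down 26 mm raises, by a linkage, the lifter under the plate by 28 mm. It takes about 7 N and stays where it is left by friction.
- guard_hinge (a point): Middle of the guard's hinge axis, on the fixed white switch box (96 mm along x, 70 mm along y, 30 mm high). The point is 30 mm above the box's top and 36 mm from the box's middle towards +x. Axes are the box's: hinge along y, z up; the shut guard reaches from the hinge towards -x. Hinge posts stand at y = -22.5 and +22.5 mm (5 mm thick), up to 4 mm above the hinge.
- guard_bar (a point): Centre of the guard's crossbar: 9 mm thick, 48 mm long along the hinge direction; guard shut, it is 56 mm from the hinge towards -x and 14 mm above it. The grey guard is a flap 66 mm long, 36 mm wide, with 20 mm skirts; the bar stands out 6 mm past each side, so it can be gripped by its two ends, fingers either side of the flap, and turns between them.
- guard (a joint): Angle of the guard, rad: 0 shut, grows as it opens upward and over to +x, 2.1 fully open; starts shut or up to 0.3 ajar. Its hinge is slightly stiff (under 1 N at the bar): it stays where it is left.
- switch_tip (a point): Tip of the steel toggle under the guard: a stick 24 mm long, 7 to 9 mm thick, its pivot on the top of the switch box, 48 mm from the hinge towards -x and 29 mm below the hinge.
- switch (a joint): Angle of the toggle, rad: 0 on (leans 0.45 rad towards the switch box's +y), 0.9 off (leans 0.45 rad towards its -y). Starts at 0 to 0.15. It swings along y with 1 to 2 N at the tip and stays where it is left.
- tray: Loose square wooden tray, 160 mm by 160 mm, 16 mm high, walls and floor 5 mm thick, 0.6 kg. The origin is the centre of its underside; x and y along its sides.
- buddha: Gold resin seated Buddha, 88 mm across the base, 141 mm high, loose; origin at the centre of its underside. Leave alone.
- bowl: Clear glass bowl, 90 mm across, 45 mm high, loose; origin at the centre of its underside. Leave alone.
- lamp: White plastic table lamp with a small press button on its foot, 76 mm across, 112 mm high, loose; origin at the centre of its underside. Leave alone.
- turntable: Small round turntable base, 80 mm across, 20 mm high, loose; origin at the centre of its underside. Leave alone.

How it is judged:
By the outcome, as a careful person would: the job done as asked, in the order asked, and still so for the second after the job is handed in, with the robot touching nothing.
It also fails if it takes over 67 s, if anything falls off the work surface, if the arm or the gripper's body presses on something with over 40 N, if the wrist force passes 120 N, or if a joint passes its speed limit or range.

## Working session

There is one attempt and no reset: what is moved stays moved. The work goes in short steps, Python scripts to look and compute and a tool call to move; the robot and the scene stay as the last step left them, time stands still between calls to the robot, and variables do not carry over. Pictures are saved under pics/ and viewed, and the job is handed in when it is done.

Besides the shell and the picture viewer there is one more tool, called after "Request:" as a command line: name --pt "numbers of a row" for each row, then --argument value for the rest. move_arm: Moves the arm, as the interface text tells. Its arguments: {"type":"object","properties":{"series":{"type":"array","items":{"type":"array","items":{"type":"number"}}},"grip_force":{"type":"number"}},"required":["series"]}

```bash
mkdir -p pics; ls; python3 - <<'E'
from rig import ctrl, capture, job
import cv2
print(ctrl.sense(), ctrl.grasp_offset)
for n in ["scene","top","wrist"]:
    c=capture(n); cv2.imwrite(f"pics/{n}0.png",c["frame"][:,:,::-1]); print(n,c["mtx"].tolist(),c["dist"],c["R"].tolist(),c["t"])
E
```

```text
pics
{'time_s': 0.0, 'joints': array([ 9.44582840e-01,  3.13424304e-01,  1.49840429e+00, -1.81037897e-05,
        1.33100432e+00, -2.23407463e-01]), 'dq': array([ 2.84825108e-04,  1.00147758e-03, -2.66970788e-03, -4.89718386e-04,
        5.28920520e-05,  5.01708807e-04]), 'tau': array([ 1.36968396e-03, -4.12268436e+01, -2.59742242e+01, -1.06070393e-04,
        4.07300729e-03,  4.25013070e-05]), 'eef_pos': array([205.67105358, 482.76779164, 230.76057066]), 'ee_rot': array([-2.47574451e-04,  2.00042030e-01,  9.79787121e-01, -5.68632520e-04]), 'force': array([-0.12114864,  0.20571707,  0.15078696]), 'wrist_torque': array([0.00855433, 0.0207921 , 0.01558909]), 'grip_width': 1.0015678927123757} -18.700000000000003
scene [[408.0691909149919, 0.0, 258.48434028224864], [0.0, 408.0691909149919, 192.29836191288138], [0.0, 0.0, 1.0]] [-0.00332558  0.          0.          0.          0.        ] [[-0.799479297007804, 0.6006932381505123, -0.0006980660137155205], [0.3684706355467421, 0.48948934318953874, -0.7903351021203943], [-0.47440725584215904, -0.6321137686715311, -0.6126744152159338]] [ 454.
[... 172 characters left out ...]
     0.          0.          0.        ] [[0.02381964069301921, -0.9994724288022591, 0.02207914811239403], [-0.9823301551042456, -0.027500657093176954, -0.18512476936464328], [0.18563429394948647, -0.0172794075001738, -0.9824669617785214]] [ -14.18588848  590.88693513 1032.48137082]
wrist [[313.5135779533912, 0.0, 260.516609106492], [0.0, 313.5135779533912, 190.77725140968883], [0.0, 0.0, 1.0]] [-0.04672568  0.          0.          0.          0.        ] [[0.39234655065497726, 0.9198168593546436, 0.0010627493134038322], [0.8698918549201945, -0.37142609145792144, 0.3245470987819749], [0.29891862593797436, -0.12641045776063586, -0.9458689397776534]] [-525.63933816  -40.71843948  379.24601434]
```

View pics/scene0.png

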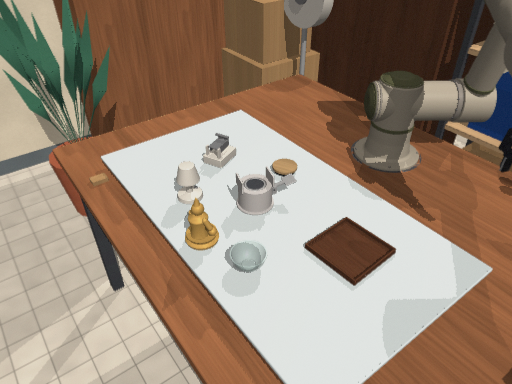

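View pics/top0.png

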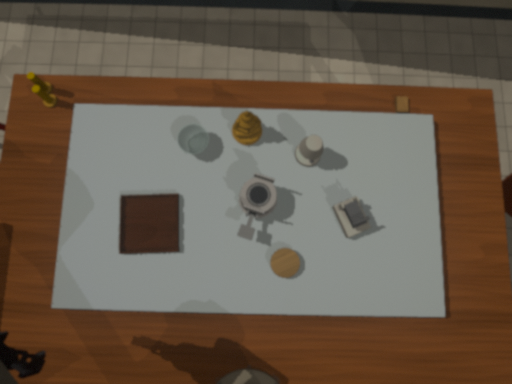

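View pics/wrist0.png

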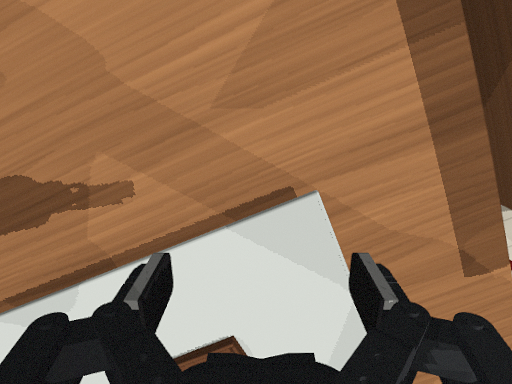

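```bash
cat > h.py <<'E'
from rig import ctrl, capture, job
import cv2, numpy as np
from scipy.spatial.transform import Rotation as Ro
def ray(c,uv):
    p=cv2.undistortPoints(np.array([[uv]],float),c["mtx"],np.array(c["dist"],float))[0,0]
    R=np.array(c["R"]);t=np.array(c["t"])
    return -R.T@t, R.T@np.array([p[0],p[1],1])
def onz(c,uv,z):
    o,d=ray(c,uv); return o+d*(z-o[2])/d[2]
def proj(c,X):
    X=np.atleast_2d(np.array(X,float)); r,_=cv2.Rodrigues(np.array(c["R"]))
    return cv2.projectPoints(X,r,np.array(c["t"],float),c["mtx"],np.array(c["dist"],float))[0][:,0]
def crop(c,u0,v0,u1,v1,name,s=None):
    f=c["frame"][v0:v1,u0:u1,::-1]; s=s or min(800//(u1-u0),600//(v1-v0))
    cv2.imwrite(f"pics/{name}.png",cv2.resize(f,None,fx=s,fy=s,interpolation=cv2.INTER_CUBIC))
def tri(c1,uv1,c2,uv2):
    o1,d1=ray(c1,uv1);o2,d2=ray(c2,uv2)
    A=np.stack([d1,-d2],1); s=np.linalg.lstsq(A,o2-o1,rcond=None)[0]
    a=o1+d1*s[0];b=o2+d2*s[1]; return (a+b)/2,np.linalg.norm(a-b)
def tool():
    s=ctrl.sense(); w,x,y,z=s["ee_rot"]; return s["eef_pos"],Ro.from_quat([x,y,z,w])
def go(target,Rt):
    "rows: rotvec+shift cm in tool axes"
    p,R=tool(); return np.r_[(R.inv()*Rt).as_rotvec(), R.inv().apply(np.array(target)-p)/10]
E
python3 - <<'E'
from h import *
c=capture("top"); crop(c,320,170,400,245,"topbox"); crop(c,220,160,320,285,"topburn",4)
c=capture("scene"); crop(c,190,120,250,170,"scbox"); crop(c,220,150,310,220,"scburn")
E
```

```text
(no output)
```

View pics/topbox.png

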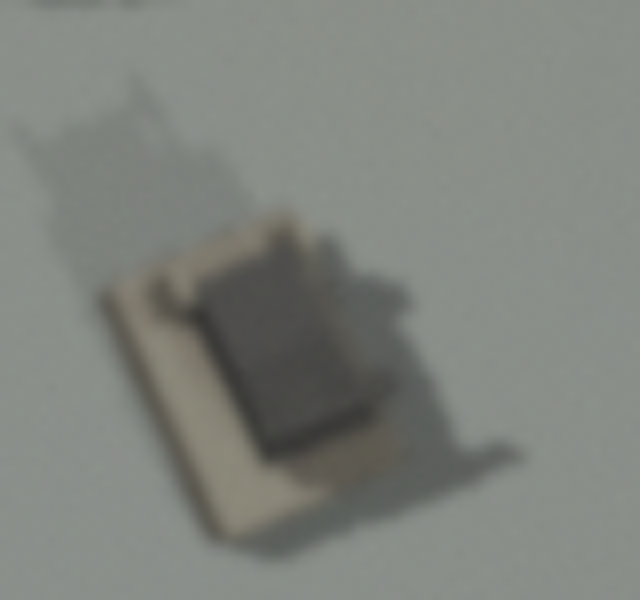

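View pics/scbox.png

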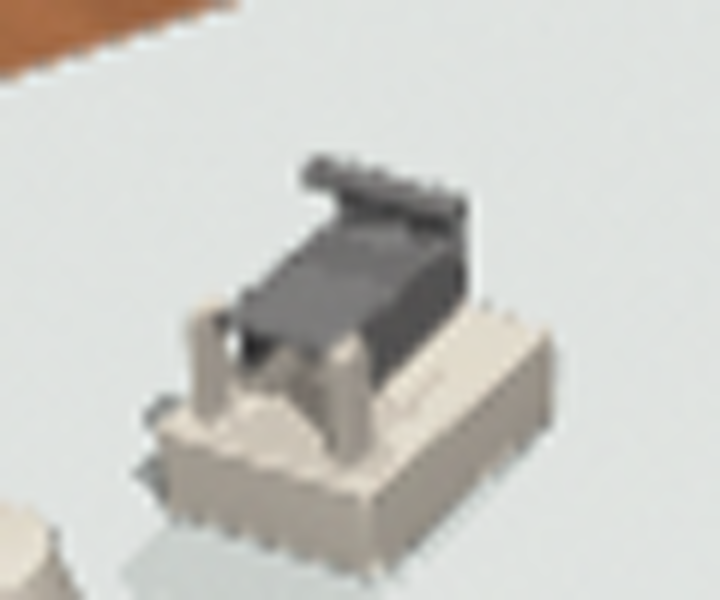

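View pics/topburn.png

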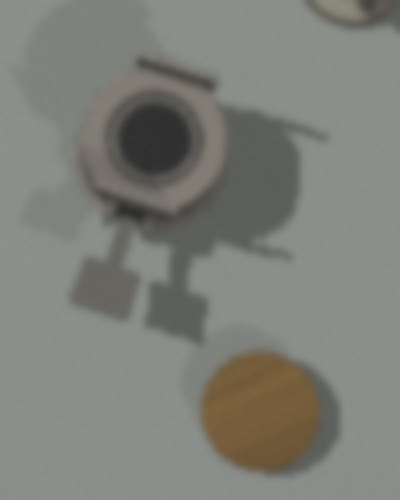

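View pics/scburn.png

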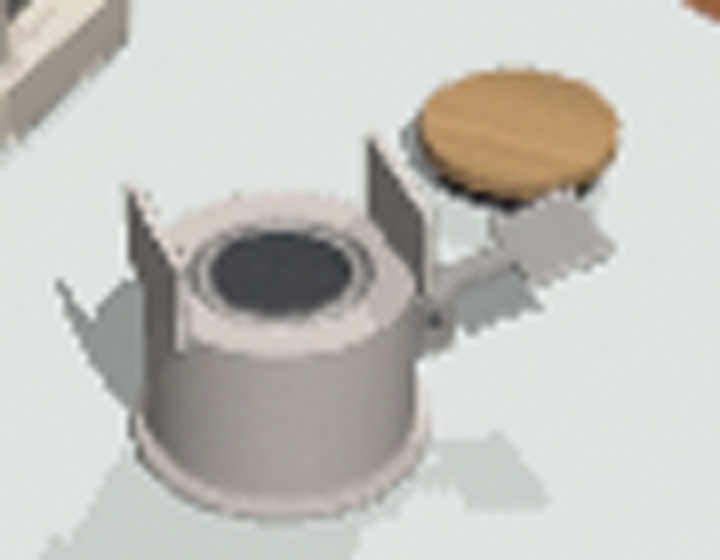

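```bash
cat > fit.py <<'E'
from h import *
from scipy.optimize import least_squares
T=capture("top");S=capture("scene")
def pt(l,s,o): return [((x+.5)/s-.5+o[0],(y+.5)/s-.5+o[1]) for x,y in l]
def rz(a): return np.array([[np.cos(a),-np.sin(a),0],[np.sin(a),np.cos(a),0],[0,0,1]])
# box
def bar(g,y): 
    r=np.array([-56,14]); c,s=np.cos(g),np.sin(g)
    # opening: moves from -x up to +x: rotate clockwise in xz
    x=r[0]*c+r[1]*s; z=-r[0]*s+r[1]*c
    return [36+x,y,60+z]
def boxpts(g):
    return np.array([[48,35,30],[48,-35,30],[-48,35,30]]),np.array([[48,-35,30],[48,35,30],[-48,35,30],[48,35,0],[38,-22.5,64],[38,22.5,64],bar(g,-24),bar(g,24)])
mt=pt([(120,290),(287,213),(233,535)],8,(320,170))
ms=pt([(155,430),(370,495),(552,335),(375,578),(208,303),(350,345),(308,172),(464,208)],12,(190,120))
def res(p):
    a,b=boxpts(p[3]); f=lambda X:X@rz(p[2]).T+[p[0],p[1],40]
    return np.r_[(proj(T,f(a))-mt).ravel(),(proj(S,f(b))-ms).ravel()]
r=least_squares(res,[450,-240,.42,.1]); print("box",r.x,"\n",r.fun.round(1))
p=r.x; print("hinge",rz(p[2])@[36,0,60]+[p[0],p[1],40],"bar",rz(p[2])@bar(p[3],0)+[p[0],p[1],40])
# burner
mt2=pt([(153,138),(105,288),(177,72),(138,205)],4,(220,160))
ms2=pt([(282,272),(553,237)],8,(220,150))
def f2(p):
    f=lambda X:np.array(X,float)@rz(p[2]).T+[p[0],p[1],110]
    return np.r_[(proj(T,f([[0,0,-2],[-102,0,-10],[44.5,0,28],[-44.5,0,28]]))-mt2).ravel(),(proj(S,f([[0,0,-2],[-102,0,-10]]))-ms2).ravel()]
r=least_squares(f2,[480,20,-.3]); print("burner",r.x,"\n",r.fun.round(1))
# tray
for uv in [(121,195),(179,194),(180,252),(120,254)]: print(onz(T,uv,56).round(0))
for n,uv,z in [("bowl",(195,140),80),("turn",(285,263),60),("buddha",(247,130),80),("lamp",(308,153),45)]: print(n,onz(T,uv,z).round(0))
E
python3 fit.py
```

```text
box [ 5.23147895e+02 -2.74293579e+02  4.37449075e-01  4.26816925e-02] 
 [-1.3 -0.6  0.5 -1.1 -0.   1.1 -0.2 -0.8  0.2 -0.7  0.4 -1.3  0.3  0.2
 -0.5  0.2 -0.4  0.2  0.3 -0.2 -0.2  0.2]
hinge [ 555.75796413 -259.04289396  100.        ] bar [ 505.61849965 -282.49151507  116.37669898]
burner [ 5.67641721e+02 -1.56576311e+01 -2.98619846e-01] 
 [ 0.4  0.9 -0.   0.5  0.3 -0.7 -0.9 -1.5  0.4 -0.4  0.1 -1. ]
[566. 360.  56.]
[574. 201.  56.]
[416. 189.  56.]
[406. 350.  56.]
bowl [722. 162.  80.]
turn [394. -93.  60.]
buddha [756.  19.  80.]
lamp [ 705. -158.   45.]
```

```bash
python3 - <<'E'
from h import *
c=capture("wrist"); p,R=tool()
C=-np.array(c["R"]).T@c["t"]; print("cam in tool",R.inv().apply(C-p), "axes in tool (rows x,y,z)",R.inv().apply(np.array(c["R"])).round(3).tolist())
print("tip px",proj(c,[p,p+R.apply([0,0,-18.7])]))
a=.4374-np.pi/2
Rt=Ro.from_matrix(np.array([[-np.sin(a),np.cos(a),0],[np.cos(a),np.sin(a),0],[0,0,-1]]))
print(Rt.as_matrix())
print(go([505,-282,230],Rt).round(3))
E
```

```text
cam in tool [  84.35905696    0.33708316 -141.64488513] axes in tool (rows x,y,z) [[-0.0, 1.0, -0.002], [-0.946, -0.001, -0.325], [-0.325, 0.002, 0.946]]
tip px [[259.338583   256.29060961]
 [259.28268938 277.44481401]]
[[ 0.90585605  0.42358567  0.        ]
 [ 0.42358567 -0.90585605  0.        ]
 [ 0.          0.         -1.        ]]
[ -0.      0.      2.301 -57.512 -58.644   0.133]
```

Request:
move_arm --pt "0 0 2.3 -57.5 -58.6 0 1" --pt "0 0 2.3 -57.5 -58.6 0 1" --pt "0 0 2.3 -57.5 -58.6 0 1" --pt "0 0 2.3 -57.5 -58.6 0 1" --pt "0 0 2.3 -57.5 -58.6 0 1"

```text
time_s: 0.82
eef_pos: [281.8, 287.3, 231.3]
ee_rot: [0.0, 0.494, 0.87, 0.0]
force: [1.4, 0.5, 1.0]
grip_width: 1.002
```

```bash
cat >> h.py <<'E'
def Rbox(a): # tool yaw: tool x along world angle a
    return Ro.from_matrix(np.array([[np.cos(a),np.sin(a),0],[np.sin(a),-np.cos(a),0],[0,0,-1]]))
def st():
    s=ctrl.sense(); p,R=tool(); m=R.as_matrix()
    print("t",round(s["time_s"],2),"p",p.round(1),"yawx",round(float(np.arctan2(m[1,0],m[0,0])),4),"tz",m[:,2].round(3),"F",s["force"].round(1),"w",round(s["grip_width"],3),"j",s["joints"].round(2))
E
python3 - <<'E'
from h import *
st(); print(go([505,-282,230],Rbox(.4374)).round(3))
E
```

```text
t 0.82 p [281.8 287.3 231.3] yawx 2.1085 tz [ 0.  0. -1.] F [1.4 0.5 1. ] w 1.002 j [ 0.5   0.04  1.83 -0.    1.27 -0.04]
[  0.     -0.      1.671 -60.327  -9.981   0.137]
```

Request:
move_arm --pt "0 0 1.67 -60.3 -10 0 1" --pt "0 0 1.67 -60.3 -10 0 1" --pt "0 0 1.67 -60.3 -10 0 1" --pt "0 0 1.67 -60.3 -10 0 1" --pt "0 0 1.67 -60.3 -10 0 1"

```text
time_s: 1.23
eef_pos: [357.7, 92.9, 231.6]
ee_rot: [0.0, 0.738, 0.675, 0.0]
force: [1.0, 0.5, 0.2]
grip_width: 0.999
```

```bash
python3 - <<'E'
from h import *
st(); print(go([505,-282,230],Rbox(.4374)).round(3))
E
```

```text
t 1.23 p [357.7  92.9 231.6] yawx 1.4827 tz [ 0.001  0.    -1.   ] F [1.  0.5 0.2] w 0.999 j [-0.07 -0.04  1.91  0.    1.27  0.02]
[ 1.0000e-03 -1.0000e-03  1.0450e+00 -3.6051e+01  1.7970e+01  1.8100e-01]
```

Request:
move_arm --pt "0 0 1.045 -36 18 0.2 1" --pt "0 0 1.045 -36 18 0.2 1" --pt "0 0 1.045 -36 18 0.2 1" --pt "0 0 1.045 -36 18 0.2 1" --pt "0 0 1.045 -36 18 0.2 1"

```text
time_s: 1.65
eef_pos: [433.9, -101.3, 230.6]
ee_rot: [0.0, 0.91, 0.415, 0.001]
force: [1.0, 1.3, -0.7]
grip_width: 0.998
```

```bash
python3 - <<'E'
from h import *
st(); print(go([505,-282,230],Rbox(.4374)).round(3))
E
```

```text
t 1.65 p [ 433.9 -101.3  230.6] yawx 0.857 tz [ 0.001  0.    -1.   ] F [ 1.   1.3 -0.7] w 0.998 j [-0.49  0.14  1.72  0.    1.28  0.22]
[ 1.0000e-03 -1.0000e-03  4.2000e-01 -9.0080e+00  1.7205e+01  7.1000e-02]
```

Request:
move_arm --pt "0 0 0.42 -9 17.2 1 1" --pt "0 0 0.42 -9 17.2 1 1" --pt "0 0 0.42 -9 17.2 1 1" --pt "0 0 0.42 -9 17.2 1 1" --pt "0 0 0.42 -9 17.2 1 1"

```text
time_s: 2.07
eef_pos: [505.4, -285.0, 220.1]
ee_rot: [0.0, 0.977, 0.215, 0.0]
force: [-0.1, 0.2, -0.6]
grip_width: 1.001
```

```bash
python3 - <<'E'
from h import *
st(); c=capture("wrist"); crop(c,0,0,512,384,"w1",1)
b=np.array([523.1,-274.3,40])
E
```

```text
t 2.07 p [ 505.4 -285.   220.1] yawx 0.4324 tz [ 0.001 -0.    -1.   ] F [-0.1  0.2 -0.6] w 1.001 j [-0.72  0.44  1.34  0.    1.36  0.42]
```

View pics/w1.png

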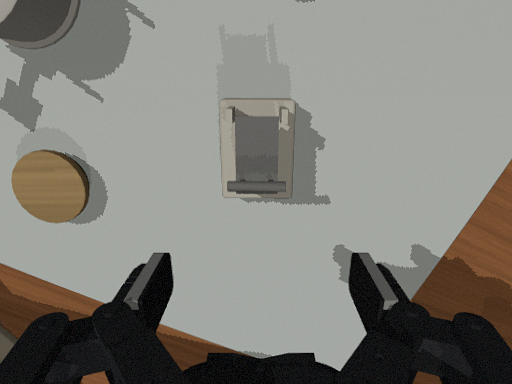

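```bash
python3 - <<'E'
from h import *
c=capture("wrist"); crop(c,205,85,315,210,"w1b",4)
E
```

```text
(no output)
```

View pics/w1b.png

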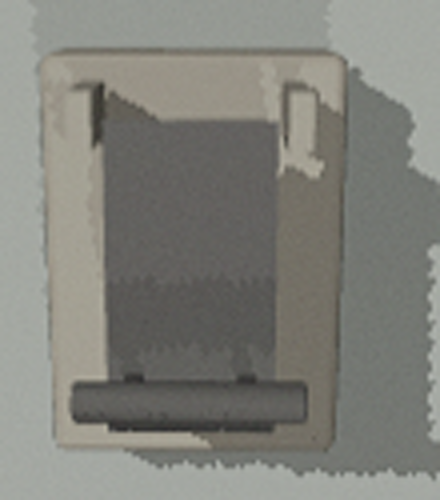

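```bash
cat > fitw.py <<'E'
from h import *
from scipy.optimize import least_squares
W=capture("wrist")
def pt(l,s,o): return [((x+.5)/s-.5+o[0],(y+.5)/s-.5+o[1]) for x,y in l]
def rz(a): return np.array([[np.cos(a),-np.sin(a),0],[np.sin(a),np.cos(a),0],[0,0,1]])
def bar(g,y): 
    r=np.array([-56,14]); c,s=np.cos(g),np.sin(g)
    return [36+r[0]*c+r[1]*s,y,60-r[0]*s+r[1]*c]
m=pt([(44,54),(347,56),(334,447),(54,447),(72,402),(307,402)],4,(205,85))
def res(p):
    X=np.array([[48,35,30],[48,-35,30],[-48,-35,30],[-48,35,30],bar(p[3],24),bar(p[3],-24)])
    return (proj(W,X@rz(p[2]).T+[p[0],p[1],40])-m).ravel()
r=least_squares(res,[523,-274,.4374,.04]);p=r.x
print(p,r.fun.round(1))
print("hinge",rz(p[2])@[36,0,60]+[p[0],p[1],40],"bar",rz(p[2])@bar(p[3],0)+[p[0],p[1],40])
E
python3 fitw.py
```

```text
[ 5.24237924e+02 -2.68033005e+02  4.25617675e-01  5.82401762e-02] [-1.4 -1.1  1.1 -1.1  0.6  2.  -0.2  1.4 -0.1 -0.5 -0.1 -0. ]
hinge [ 557.02614382 -253.16920127  100.        ] bar [ 506.85092193 -275.91501195  117.2358697 ]
```

```bash
python3 - <<'E'
from h import *
st(); print(go([506.8,-276,150],Rbox(.4256)).round(3))
E
```

```text
t 2.22 p [ 504.9 -283.4  219.6] yawx 0.435 tz [ 0.     0.001 -1.   ] F [-0.4  0.9  0.1] w 1.002 j [-0.71  0.44  1.35  0.    1.36  0.42]
[-1.000e-03 -1.000e-03  9.000e-03  4.770e-01 -5.820e-01  6.965e+00]
```

Request:
move_arm --pt "0 0 0.009 0.48 -0.58 2.5 1" --pt "0 0 0.009 0.48 -0.58 5 1" --pt "0 0 0.009 0.48 -0.58 7 1" --pt "0 0 0.009 0.48 -0.58 7 1"

```text
time_s: 2.55
eef_pos: [505.3, -273.6, 146.2]
ee_rot: [-0.003, 0.977, 0.212, -0.002]
force: [-0.6, -0.2, -0.6]
grip_width: 1.0
```

```bash
python3 - <<'E'
from h import *
st();c=capture("wrist"); crop(c,0,0,512,384,"w2",1); st()
E
```

```text
t 2.55 p [ 505.3 -273.6  146.2] yawx 0.4271 tz [-0.005  0.006 -1.   ] F [-0.6 -0.2 -0.6] w 1.0 j [-0.7   0.5   1.45  0.    1.19  0.44]
t 2.6 p [ 506.2 -274.5  148.8] yawx 0.4271 tz [-0.002  0.003 -1.   ] F [-0.6  0.1  0.3] w 0.999 j [-0.7   0.5   1.45  0.    1.2   0.44]
```

View pics/w2.png

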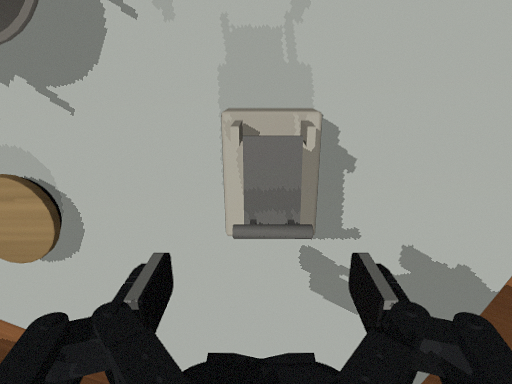

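```bash
python3 - <<'E'
from h import *
st();c=capture("wrist"); crop(c,210,95,335,245,"w3",4); st()
C=-np.array(c["R"]).T@c["t"]; p,R=tool(); print("cam in tool",R.inv().apply(C-p), "axes in tool (rows x,y,z)",R.inv().apply(np.array(c["R"])).round(3).tolist())
E
```

```text
t 2.6 p [ 506.2 -274.5  148.8] yawx 0.4271 tz [-0.002  0.003 -1.   ] F [-0.6  0.1  0.3] w 0.999 j [-0.7   0.5   1.45  0.    1.2   0.44]
t 2.65 p [ 506.9 -275.3  150.4] yawx 0.4268 tz [ 0.     0.001 -1.   ] F [ 0.4 -0.2  0.6] w 1.002 j [-0.7   0.5   1.45  0.    1.2   0.44]
cam in tool [  83.8537678    -1.11203236 -139.85880228] axes in tool (rows x,y,z) [[-0.0, 1.0, 0.005], [-0.945, 0.002, -0.326], [-0.326, -0.005, 0.945]]
```

View pics/w3.png

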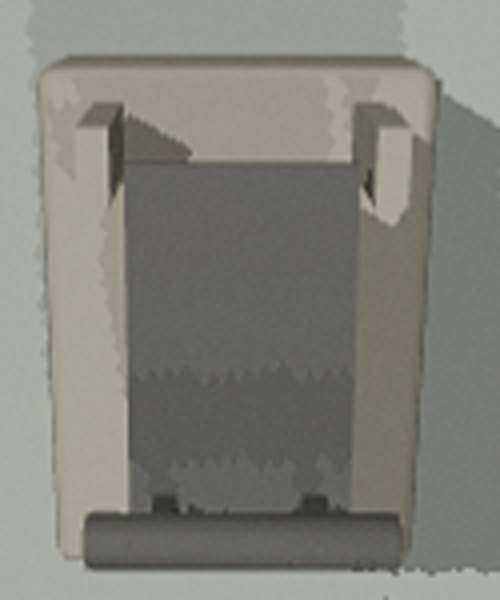

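Request:
move_arm --pt "0 0 0 0 0.4 0 0.9" --pt "0 0 0 0 0.4 0 0.85" --pt "0 0 0 0 0.4 0 0.8"

```text
time_s: 2.9
eef_pos: [509.0, -279.3, 151.8]
ee_rot: [0.0, 0.977, 0.212, 0.001]
force: [-0.5, -0.6, 0.7]
grip_width: 0.803
```

```bash
python3 - <<'E'
from h import *
capture("top");capture("top")
st();c=capture("wrist"); crop(c,210,95,335,245,"w4",4); crop(c,0,0,512,384,"w4f",1);st()
C=-np.array(c["R"]).T@c["t"]; p,R=tool(); print("cam in tool",R.inv().apply(C-p), "axes in tool (rows x,y,z)",R.inv().apply(np.array(c["R"])).round(3).tolist())
E
```

```text
t 3.0 p [ 508.8 -279.1  151.1] yawx 0.4268 tz [ 0.001  0.    -1.   ] F [-0.5 -0.1 -0. ] w 0.799 j [-0.7   0.5   1.44  0.    1.2   0.44]
t 3.05 p [ 508.7 -279.   150.9] yawx 0.4268 tz [ 0.001  0.001 -1.   ] F [-0.   0.6 -0.3] w 0.8 j [-0.7   0.5   1.44  0.    1.2   0.44]
cam in tool [  83.99895391   -0.47219315 -141.91138119] axes in tool (rows x,y,z) [[-0.0, 1.0, 0.002], [-0.946, 0.0, -0.324], [-0.324, -0.002, 0.946]]
```

View pics/w4.png

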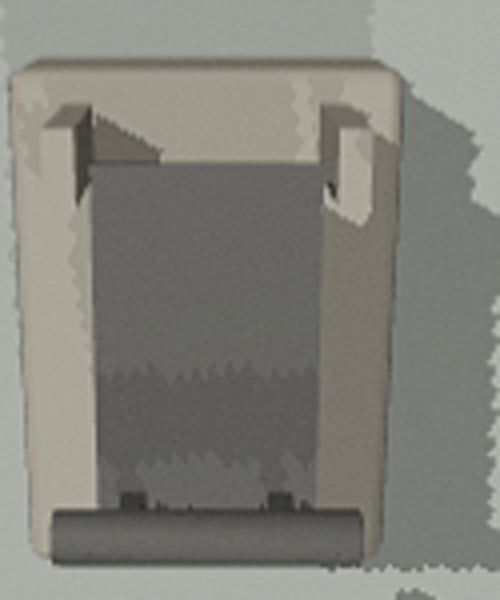

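View pics/w4f.png

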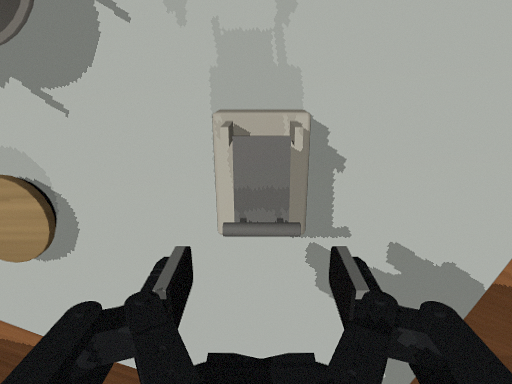

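```bash
sed -i 's/^m=pt.*/m=pt([(10,72),(403,74),(384,555),(30,555),(52,538),(363,538),(72,120),(344,122)],4,(210,95))/; s/,bar(p\[3\],-24)\]/,bar(p[3],-24),[38,22.5,64],[38,-22.5,64]]/' fitw.py; python3 fitw.py; python3 - <<'E'
from h import *
st(); c=capture("wrist"); print([onz(c,(261.9,229.2),z) for z in (115,117.5,120)])
E
```

```text
[ 5.26407123e+02 -2.70550070e+02  4.26062999e-01  1.34997991e-01] [-1.2 -3.9  1.7 -4.4  0.1  0.6 -0.1  0.5 -1.1 -1.9  0.9 -1.8 -3.7  5.4
  3.5  5. ]
hinge [ 559.18872028 -255.67166671  100.        ] bar [ 510.3748703  -277.82654052  121.40956835]
t 3.1 p [ 508.6 -279.   150.8] yawx 0.4268 tz [ 0.001  0.001 -1.   ] F [-0.2  0.  -0. ] w 0.804 j [-0.7   0.5   1.44  0.    1.2   0.44]
[array([ 506.51740647, -279.85751783,  115.        ]), array([ 507.61960225, -279.35050384,  117.5       ]), array([ 508.72179803, -278.84348984,  120.        ])]
```

```bash
sed -i 's/,(72,120),(344,122)\]/]/; s/,\[38,22.5,64\],\[38,-22.5,64\]\]/]/' fitw.py; python3 fitw.py
```

```text
[ 5.24862056e+02 -2.71086829e+02  4.27300119e-01  6.29831041e-02] [-1.3 -1.5  1.6 -2.1  0.1  2.5 -0.   2.5 -0.2 -0.1 -0.1 -0. ]
hinge [ 557.62522197 -256.16788235  100.        ] bar [ 507.56330157 -278.96394332  117.49696348]
```

```bash
python3 - <<'E'
from h import *
st(); print(go([507.5,-279,96],Rbox(.4273)).round(3))
E
```

```text
t 3.2 p [ 508.6 -278.9  150.5] yawx 0.4268 tz [ 0.     0.001 -1.   ] F [0.2 0.5 0.3] w 0.793 j [-0.7   0.5   1.44  0.    1.2   0.44]
[-1.000e-03 -1.000e-03 -0.000e+00 -1.030e-01 -3.400e-02  5.455e+00]
```

Request:
move_arm --pt "0 0 0 -0.1 0 2 0.8" --pt "0 0 0 -0.1 0 4 0.8" --pt "0 0 0 -0.1 0 5.45 0.8" --pt "0 0 0 -0.1 0 5.45 0.7" --pt "0 0 0 -0.1 0 5.45 0.65" --grip_force 20

```text
time_s: 3.62
eef_pos: [507.6, -279.2, 96.0]
ee_rot: [-0.001, 0.977, 0.212, -0.0]
force: [-0.5, -0.6, 1.2]
grip_width: 0.645
```

Request:
move_arm --pt "0 0 0 0 0 0 0.5" --pt "0 0 0 0 0 0 0.5" --pt "0 0 0 0 0 0 0.5"

```text
time_s: 3.87
eef_pos: [508.0, -279.8, 97.2]
ee_rot: [0.0, 0.977, 0.212, 0.001]
force: [0.3, -2.4, 0.0]
grip_width: 0.549
```

```bash
python3 - <<'E'
from h import *
st();c=capture("wrist"); crop(c,0,0,512,384,"w5",1);st()
E
```

```text
t 3.87 p [ 508.  -279.8   97.2] yawx 0.4268 tz [ 0.001 -0.    -1.   ] F [ 0.3 -2.4  0. ] w 0.549 j [-0.71  0.56  1.49  0.    1.08  0.44]
t 3.92 p [ 508.  -279.8   97. ] yawx 0.4268 tz [ 0.001 -0.    -1.   ] F [ 0.7 -2.7  0.7] w 0.551 j [-0.71  0.56  1.49  0.    1.08  0.44]
```

View pics/w5.png

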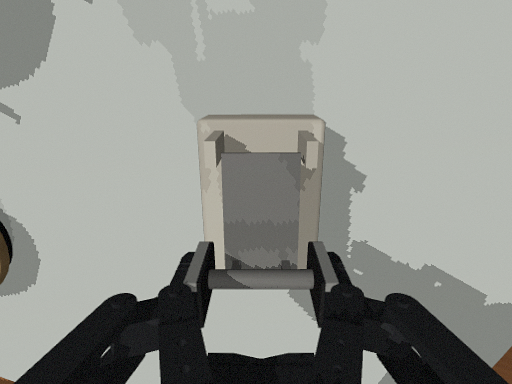

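```bash
python3 - <<'E'
import numpy as np
f0=.305
for g in np.r_[np.arange(.2,2.0,.18),1.98]:
    f=.245+g; print(round(g,2),(-57.7*(np.cos(f)-np.cos(f0))/10).round(2),(-57.7*(np.sin(f)-np.sin(f0))/10).round(2))
E
```

```text
0.2 0.3 -0.75
0.38 0.82 -1.64
0.56 1.5 -2.43
0.74 2.31 -3.08
0.92 3.23 -3.57
1.1 4.21 -3.89
1.28 5.24 -4.03
1.46 6.28 -3.99
1.64 7.29 -3.75
1.82 8.24 -3.35
1.98 9.01 -2.85
```

Request:
move_arm --pt "0 0 0 0.3 0 -0.75 0.5" --pt "0 0 0 0.82 0 -1.64 0.5" --pt "0 0 0 1.5 0 -2.43 0.5" --pt "0 0 0 2.31 0 -3.08 0.5" --pt "0 0 0 3.23 0 -3.57 0.5"

```text
time_s: 4.33
eef_pos: [538.1, -266.2, 134.0]
ee_rot: [0.001, 0.977, 0.212, 0.001]
force: [-1.0, -2.6, -2.7]
grip_width: 0.556
```

```bash
python3 - <<'E'
from h import *
st(); R=Rbox(.4268); p,_=tool(); print((R.inv().apply(p-[508,-279.8,97])/10).round(2))
E
```

```text
t 4.33 p [ 538.1 -266.2  134. ] yawx 0.4269 tz [ 0.001 -0.001 -1.   ] F [-1.  -2.6 -2.7] w 0.556 j [-0.65  0.56  1.39  0.    1.19  0.49]
[ 3.3  0.  -3.7]
```

Request:
move_arm --pt "0 0 0 0.91 0 -0.19 0.5" --pt "0 0 0 1.94 0 -0.33 0.5" --pt "0 0 0 2.98 0 -0.29 0.5" --pt "0 0 0 3.99 0 -0.05 0.5" --pt "0 0 0 4.94 0 0.35 0.5"

```text
time_s: 4.75
eef_pos: [584.5, -245.1, 130.9]
ee_rot: [0.001, 0.977, 0.212, 0.001]
force: [-1.0, -1.5, 3.7]
grip_width: 0.549
```

```bash
python3 - <<'E'
from h import *
st(); R=Rbox(.4268); p,_=tool(); print((R.inv().apply(p-[508,-279.8,97])/10).round(2))
E
```

```text
t 4.75 p [ 584.5 -245.1  130.9] yawx 0.4273 tz [ 0.003 -0.001 -1.   ] F [-1.  -1.5  3.7] w 0.549 j [-0.58  0.63  1.27  0.    1.23  0.56]
[ 8.41  0.01 -3.39]
```

Request:
move_arm --pt "0 0 0 0.6 0 0.5 0.5" --pt "0 0 0 0.6 0 0.5 0.5" --pt "0 0 0 0.6 0 0.5 0.7" --pt "0 0 0 0.6 0 0.5 0.75" --pt "0 0 0 0.6 0 0.5 0.75"

```text
time_s: 5.17
eef_pos: [589.8, -242.3, 125.2]
ee_rot: [0.0, 0.977, 0.212, 0.001]
force: [-0.1, 0.3, -0.4]
grip_width: 0.75
```

Request:
move_arm --pt "0 0 0 0 0 -2 0.75" --pt "0 0 0 0 0 -5 0.75" --pt "0 0 0 0 0 -9 0.5" --pt "0 0 0 -3 0 -9 0" --pt "0 0 0 -6 0 -9 0"

```text
time_s: 5.58
eef_pos: [535.4, -267.3, 217.0]
ee_rot: [0.002, 0.977, 0.213, 0.002]
force: [-0.4, -1.2, -0.6]
grip_width: 0.33
```

```bash
python3 - <<'E'
from h import *
st();c=capture("wrist"); crop(c,0,0,512,384,"w6",1)
c=capture("scene"); crop(c,180,110,260,170,"s6")
E
```

```text
t 5.58 p [ 535.4 -267.3  217. ] yawx 0.429 tz [ 0.005 -0.003 -1.   ] F [-0.4 -1.2 -0.6] w 0.33 j [-0.66  0.48  1.29  0.    1.36  0.48]
```

View pics/w6.png

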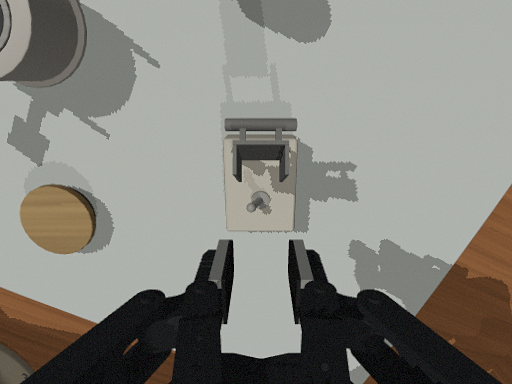

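View pics/s6.png

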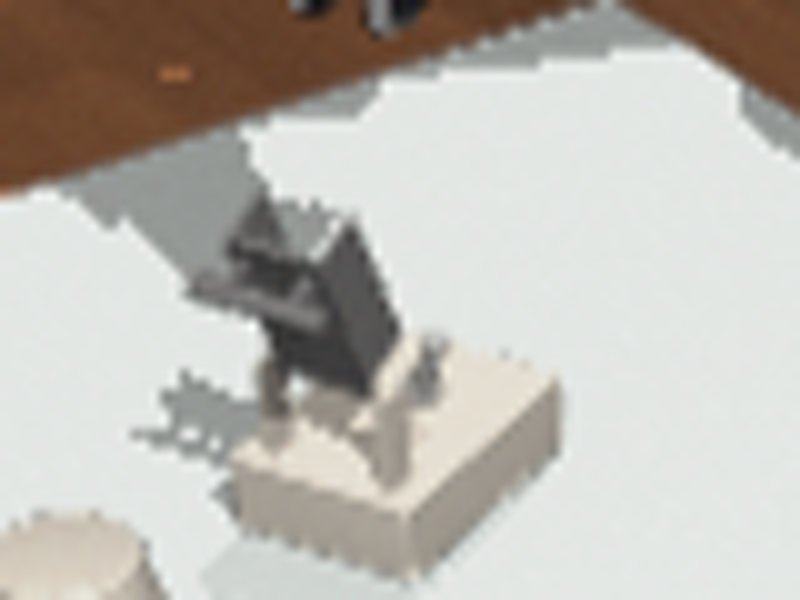

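```bash
python3 - <<'E'
from h import *
c=capture("wrist"); crop(c,200,100,320,240,"w7",4); st()
h=np.array([557.6,-256.2,100]); Rb=Ro.from_euler('z',.427)
print(proj(c,[h+Rb.apply([-48,0,-29]),h+Rb.apply([-48,10.4,-7]),h+Rb.apply([-84,35,-30])]))
t=h+Rb.apply([-51,36,0]); t[2]=120; print(t, go(t,Rbox(.427)).round(3))
E
```

```text
t 5.73 p [ 533.8 -267.8  215.2] yawx 0.4249 tz [ 0.001  0.    -1.   ] F [-0.1 -0.4  1.5] w 0.066 j [-0.66  0.48  1.29  0.    1.36  0.48]
[[260.93193356 196.51786299]
 [249.41955363 204.85082379]
 [226.45330671 229.68254911]]
[ 496.27006104 -244.55360199  120.        ] [ 0.000e+00 -1.000e-03 -2.000e-03 -2.477e+00 -3.666e+00  9.517e+00]
```

View pics/w7.png

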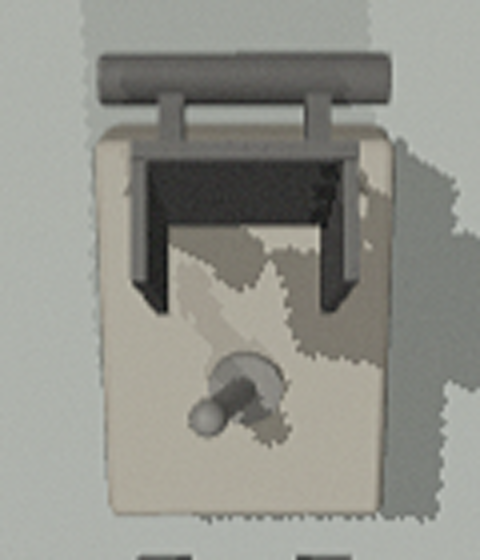

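Request:
move_arm --pt "0 0 0 -2.5 -3.7 4 0" --pt "0 0 0 -2.5 -3.7 8 0" --pt "0 0 0 -2.5 -3.7 10.5 0" --pt "0 0 0 -2.5 -3.7 10.5 0"

```text
time_s: 6.07
eef_pos: [493.0, -241.4, 103.8]
ee_rot: [-0.005, 0.977, 0.211, -0.003]
force: [-1.3, -0.0, -0.9]
grip_width: -0.002
```

```bash
python3 - <<'E'
from h import *
capture("top");c=capture("wrist"); crop(c,0,0,512,384,"w8",1); st()
h=np.array([557.6,-256.2,100]); Rb=Ro.from_euler('z',.427)
t=h+Rb.apply([-51,36,0]); t[2]=83; print(t, go(t,Rbox(.427)).round(3))
E
```

```text
t 6.17 p [ 496.6 -244.3  110.5] yawx 0.4251 tz [ 0.001  0.001 -1.   ] F [ 0.4 -0.2  1.2] w 0.002 j [-0.67  0.5   1.57  0.    1.08  0.48]
[ 496.27006104 -244.55360199   83.        ] [-1.000e-03 -1.000e-03 -2.000e-03 -4.000e-02  1.500e-02  2.751e+00]
```

View pics/w8.png

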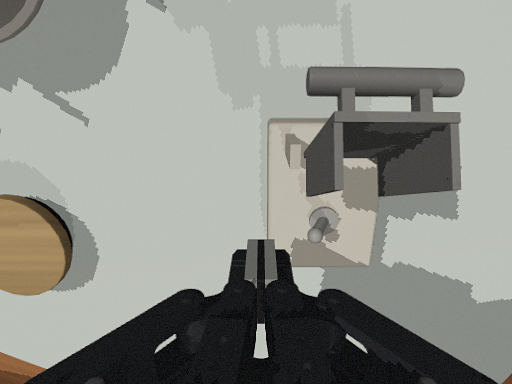

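Request:
move_arm --pt "0 0 0 0 0 1.4 0" --pt "0 0 0 0 0 2.75 0" --pt "0 0 0 0 0 2.75 0"

```text
time_s: 6.42
eef_pos: [497.4, -244.5, 83.5]
ee_rot: [-0.0, 0.977, 0.211, 0.001]
force: [-0.4, 0.2, -0.9]
grip_width: 0.003
```

Request:
move_arm --pt "0 0 0 0 0.5 0 0" --pt "0 0 0 0 0.9 0 0" --pt "0 0 0 0 1.3 0 0" --pt "0 0 0 0 1.7 0 0" --pt "0 0 0 0 1.7 0 0"

```text
time_s: 6.83
eef_pos: [505.6, -261.2, 85.5]
ee_rot: [0.001, 0.977, 0.211, 0.002]
force: [0.1, 1.3, 2.7]
grip_width: -0.002
```

```bash
cat >> h.py <<'E'
def boxrel():
    h=np.array([557.6,-256.2,100]); p,_=tool(); print("boxrel",Ro.from_euler('z',-.427).apply(p-h).round(1))
E
python3 - <<'E'
from h import *
boxrel();c=capture("wrist"); crop(c,200,100,400,300,"w9",3); st()
E
```

```text
boxrel [-49.4  17.  -14.5]
t 6.88 p [ 505.2 -260.9   85. ] yawx 0.4251 tz [ 0.003 -0.001 -1.   ] F [-0.2  1.   1.9] w -0.004 j [-0.68  0.56  1.54  0.    1.04  0.46]
```

View pics/w9.png

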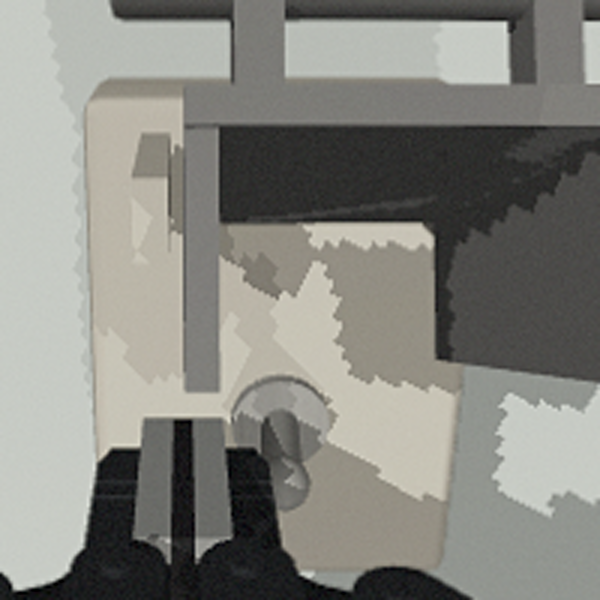

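Request:
move_arm --pt "0 0 0 0 0.3 0 0" --pt "0 0 0 0 0.5 0 0" --pt "0 0 0 0 0.7 0 0" --pt "0 0 0 0 0.7 0 0"

```text
time_s: 7.22
eef_pos: [508.4, -267.8, 85.2]
ee_rot: [0.001, 0.978, 0.211, 0.002]
force: [-0.0, -0.6, 0.5]
grip_width: -0.0
```

```bash
python3 - <<'E'
from h import *
boxrel();c=capture("wrist"); crop(c,200,100,400,300,"w10",3); st()
E
```

```text
boxrel [-49.6   9.8 -14.8]
t 7.27 p [ 508.3 -267.6   85. ] yawx 0.4249 tz [ 0.003 -0.001 -1.   ] F [-0.2  0.3  0.8] w -0.0 j [-0.69  0.57  1.52  0.    1.05  0.46]
```

View pics/w10.png

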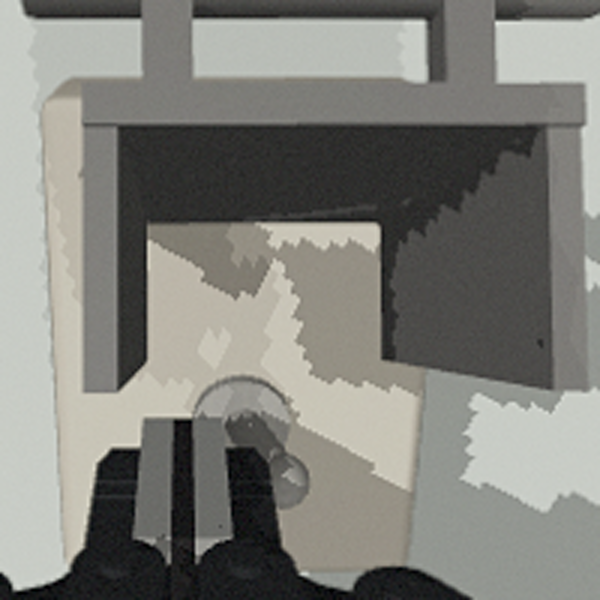

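Request:
move_arm --pt "0 0 0 0 0.2 0 0" --pt "0 0 0 0 0.3 0 0" --pt "0 0 0 0 0.3 0 0"

```text
time_s: 7.52
eef_pos: [509.4, -270.4, 84.7]
ee_rot: [0.001, 0.978, 0.211, 0.001]
force: [-0.5, 0.8, -0.3]
grip_width: 0.001
```

Request:
move_arm --pt "0 0 0 0 0.2 0 0" --pt "0 0 0 0 0.3 0 0" --pt "0 0 0 0 0.3 0 0"

```text
time_s: 7.77
eef_pos: [510.3, -272.3, 84.4]
ee_rot: [-0.001, 0.978, 0.211, 0.001]
force: [-1.8, 4.2, 1.2]
grip_width: -0.001
```

```bash
python3 - <<'E'
from h import *
boxrel();c=capture("wrist"); crop(c,200,100,400,300,"w11",3); st()
E
```

```text
boxrel [-49.7   5.  -15.6]
t 7.82 p [ 510.3 -272.3   84.4] yawx 0.4249 tz [ 0.001  0.002 -1.   ] F [-2.4  5.8  1.6] w -0.001 j [-0.69  0.58  1.51  0.    1.06  0.45]
```

View pics/w11.png

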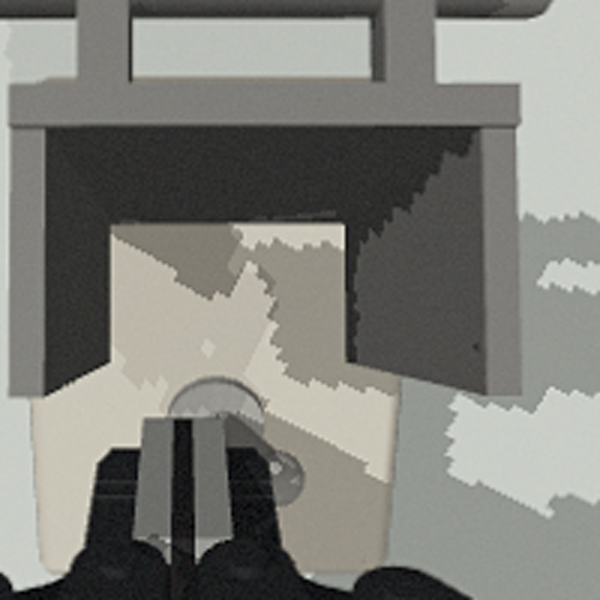

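Request:
move_arm --pt "0 0 0 0 0.15 0 0" --pt "0 0 0 0 0.2 0 0" --pt "0 0 0 0 0.2 0 0"

```text
time_s: 8.07
eef_pos: [510.4, -272.5, 84.2]
ee_rot: [-0.003, 0.977, 0.211, -0.0]
force: [-4.9, 8.7, 4.2]
grip_width: -0.001
```

Request:
move_arm --pt "0 0 0 0 -1 0 0" --pt "0 0 0 0 -2 -0.5 0" --pt "0 0 0 0 -2 -4 0" --pt "0 0 0 0 -2 -8 0" --pt "0 0 0 0 -2 -11 0.4"

```text
time_s: 8.48
eef_pos: [502.5, -254.9, 197.7]
ee_rot: [-0.001, 0.977, 0.211, 0.001]
force: [0.6, -0.7, 0.0]
grip_width: 0.131
```

```bash
python3 - <<'E'
from h import *
boxrel();capture("top");c=capture("wrist"); crop(c,200,80,360,240,"w12",3); st()
h=np.array([557.6,-256.2,100]); Rb=Ro.from_euler('z',.427)
print(proj(c,[h+Rb.apply([-48,0,-29]),h+Rb.apply([-48,-10.4,-7]),h+Rb.apply([-84,35,-30])]), (200,80))
for g in (1.8,1.9,2.0):
    f=.245+g; print(g,proj(c,[h+Rb.apply([-57.7*np.cos(f),s,57.7*np.sin(f)]) for s in (24,-24)]))
E
```

```text
boxrel [-49.6  24.   97.7]
t 8.58 p [ 504.  -256.1  200.2] yawx 0.4255 tz [ 0.007 -0.002 -1.   ] F [ 0.4  0.9 -0.1] w 0.302 j [-0.68  0.42  1.43  0.    1.29  0.47]
[[284.99912289 180.56028813]
 [299.26399631 187.98803558]
 [247.36284436 216.52866894]] (200, 80)
1.8 [[258.11972503 100.2065638 ]
 [338.10332157 100.30786985]]
1.9 [[258.10283127  91.44370858]
 [337.53758457  91.5752131 ]]
2.0 [[258.09123464  83.3556079 ]
 [336.75224696  83.51282283]]
```

View pics/w12.png

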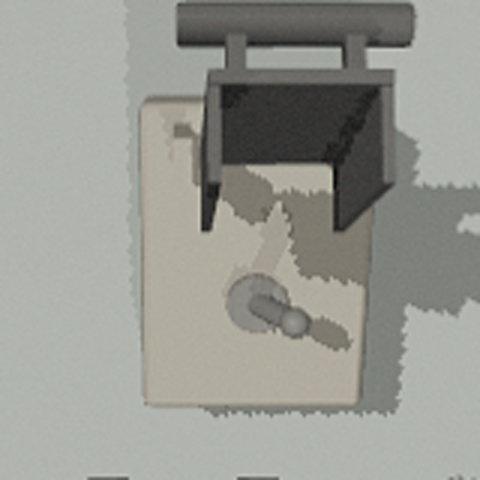

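```bash
python3 - <<'E'
from h import *
st(); print(go([589.8,-242.3,200],Rbox(.427)).round(3))
E
```

```text
t 8.58 p [ 504.  -256.1  200.2] yawx 0.4255 tz [ 0.007 -0.002 -1.   ] F [ 0.4  0.9 -0.1] w 0.302 j [-0.68  0.42  1.43  0.    1.29  0.47]
[ 5.000e-03 -6.000e-03 -1.000e-03  8.385e+00  2.289e+00  7.400e-02]
```

Request:
move_arm --pt "0 0 0 4 1.2 0 0.8" --pt "0.005 -0.006 0 8.4 2.3 0 0.8" --pt "0.005 -0.006 0 8.4 2.3 0 0.8" --pt "0.005 -0.006 0 8.4 2.3 1.5 0.8" --pt "0.005 -0.006 0 8.4 2.3 1.5 0.8"

```text
time_s: 9.0
eef_pos: [589.5, -241.5, 182.4]
ee_rot: [-0.002, 0.977, 0.212, -0.002]
force: [-0.8, -0.2, -1.5]
grip_width: 0.804
```

```bash
python3 - <<'E'
from h import *
capture("top");c=capture("wrist"); crop(c,0,0,512,384,"w13",1); st();print(go([589.8,-242.3,125],Rbox(.427)).round(3))
E
```

```text
t 9.1 p [ 589.5 -242.2  185.2] yawx 0.4254 tz [-0.002  0.001 -1.   ] F [-0.1  0.4  0.7] w 0.798 j [-0.57  0.6   1.19 -0.    1.36  0.57]
[-2.000e-03  1.000e-03 -2.000e-03  2.800e-02  2.700e-02  6.019e+00]
```

View pics/w13.png

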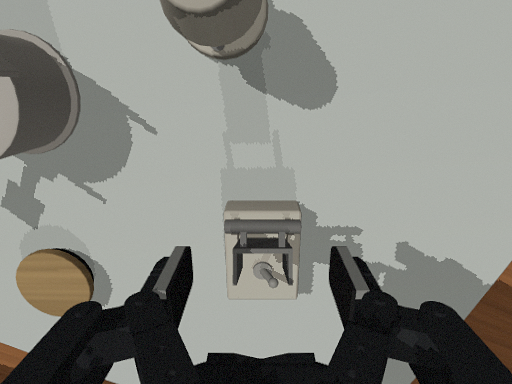

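Request:
move_arm --pt "0 0 0 0 0 2.5 0.8" --pt "0 0 0 0 0 5 0.8" --pt "0 0 0 0 0 6 0.8" --pt "0 0 0 0 0 6 0.65" --pt "0 0 0 0 0 6 0.55" --grip_force 20

```text
time_s: 9.52
eef_pos: [589.5, -242.7, 126.2]
ee_rot: [-0.0, 0.978, 0.211, -0.001]
force: [-4.8, -3.0, -7.7]
grip_width: 0.555
```

Request:
move_arm --pt "0 0 0 0 0 0 0.5" --pt "0 0 0 0 0 0 0.5" --pt "0 0 0 0 0 0 0.5"

```text
time_s: 9.77
eef_pos: [589.1, -242.9, 126.6]
ee_rot: [-0.0, 0.978, 0.211, -0.001]
force: [-4.4, -2.3, -6.5]
grip_width: 0.551
```

```bash
python3 - <<'E'
from h import *
c=capture("wrist"); crop(c,0,0,512,384,"w14",1); st();boxrel()
E
```

```text
t 9.82 p [ 589.2 -242.8  126.5] yawx 0.4248 tz [-0.002  0.    -1.   ] F [-3.7 -1.9 -6.6] w 0.554 j [-0.57  0.65  1.26 -0.    1.23  0.57]
boxrel [34.3 -0.9 26.5]
```

View pics/w14.png

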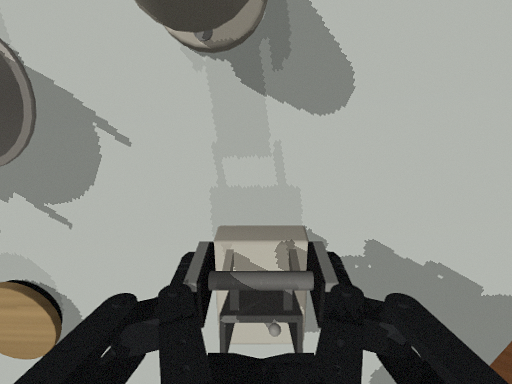

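```bash
python3 - <<'E'
import numpy as np
f0=2.2
for g in np.r_[np.arange(1.78,-.05,-.18),0]:
    f=.245+g; print(round(g,2),(-57.7*(np.cos(f)-np.cos(f0))/10).round(2),(-57.7*(np.sin(f)-np.sin(f0))/10).round(2))
E
```

```text
1.78 -0.86 -0.52
1.6 -1.83 -0.89
1.42 -2.85 -1.08
1.24 -3.89 -1.08
1.06 -4.91 -0.9
0.88 -5.88 -0.54
0.7 -6.78 -0.01
0.52 -7.56 0.67
0.34 -8.21 1.48
0.16 -8.7 2.39
-0.02 -9.02 3.38
0.0 -8.99 3.27
```

Request:
move_arm --pt "0 0 0 -0.86 0 -0.52 0.5" --pt "0 0 0 -1.83 0 -0.89 0.5" --pt "0 0 0 -2.85 0 -1.08 0.5" --pt "0 0 0 -3.89 0 -1.08 0.5" --pt "0 0 0 -4.91 0 -0.9 0.5"

```text
time_s: 10.23
eef_pos: [544.1, -263.6, 137.1]
ee_rot: [0.001, 0.978, 0.211, 0.0]
force: [2.3, 1.7, 0.3]
grip_width: 0.552
```

```bash
python3 - <<'E'
from h import *
st(); boxrel(); R=Rbox(.427); p,_=tool(); print((R.inv().apply(p-[589.1,-242.9,126.5])/10).round(2))
E
```

```text
t 10.23 p [ 544.1 -263.6  137.1] yawx 0.4247 tz [ 0.001 -0.001 -1.   ] F [2.3 1.7 0.3] w 0.552 j [-0.64  0.57  1.37 -0.    1.2   0.5 ]
boxrel [-15.3  -1.1  37.1]
[-4.95  0.02 -1.06]
```

Request:
move_arm --pt "0 0 0 -0.95 0 0.46 0.5" --pt "0 0 0 -1.85 0 1.0 0.5" --pt "0 0 0 -2.63 0 1.67 0.5" --pt "0 0 0 -3.28 0 2.48 0.5" --pt "0 0 0 -3.77 0 3.39 0.5"

```text
time_s: 10.65
eef_pos: [508.8, -279.7, 102.7]
ee_rot: [0.001, 0.978, 0.211, 0.0]
force: [-0.1, 1.9, 2.9]
grip_width: 0.551
```

```bash
python3 - <<'E'
from h import *
st(); boxrel(); R=Rbox(.427); p,_=tool(); print((R.inv().apply(p-[589.1,-242.9,126.5])/10).round(2))
E
```

```text
t 10.65 p [ 508.8 -279.7  102.7] yawx 0.4243 tz [ 0.001 -0.001 -1.   ] F [-0.1  1.9  2.9] w 0.551 j [-0.7   0.56  1.49 -0.    1.1   0.44]
boxrel [-54.1  -1.2   2.7]
[-8.83  0.02  2.38]
```

Request:
move_arm --pt "0 0 0 -0.1 0 0.5 0.5" --pt "0 0 0 -0.18 0 0.9 0.5" --pt "0 0 0 -0.2 0 1.15 0.5" --pt "0 0 0 -0.2 0 1.15 0.5"

```text
time_s: 10.98
eef_pos: [506.7, -280.8, 92.2]
ee_rot: [0.001, 0.978, 0.211, -0.0]
force: [-9.6, 2.4, 14.3]
grip_width: 0.552
```

```bash
python3 - <<'E'
from h import *
st(); boxrel()
E
```

```text
t 10.98 p [ 506.7 -280.8   92.2] yawx 0.4247 tz [-0.    -0.002 -1.   ] F [-9.6  2.4 14.3] w 0.552 j [-0.71  0.57  1.5  -0.    1.07  0.44]
boxrel [-56.5  -1.3  -7.8]
```

Request:
move_arm --pt "0 0 0 0 0 0 0.7" --pt "0 0 0 0 0 0 0.85" --pt "0 0 0 0 0 0 0.85" --pt "0 0 0 0 0 -2.5 0.85" --pt "0 0 0 0 0 -6 0.85"

```text
time_s: 11.4
eef_pos: [505.7, -279.7, 149.7]
ee_rot: [-0.002, 0.978, 0.211, -0.002]
force: [0.8, 0.4, -0.4]
grip_width: 0.849
```

Request:
move_arm --pt "0 0 0 0 0 -3 0.85" --pt "0 0 0 0 0 -6 0.85" --pt "0 0 0 0 0 -6 0.85"

```text
time_s: 11.65
eef_pos: [507.8, -281.1, 215.3]
ee_rot: [0.002, 0.977, 0.211, 0.001]
force: [0.3, -0.8, 1.5]
grip_width: 0.852
```

```bash
python3 - <<'E'
from h import *
st();c=capture("wrist"); crop(c,0,0,512,384,"w15",1)
c=capture("scene"); crop(c,180,110,260,170,"s15")
from h import *
a=-.2986
B=np.array([567.6,-15.7,110.]); Rb=Ro.from_euler('z',a)
print("pad",B+Rb.apply([-102,0,-10]))
print(go(B+Rb.apply([-102,0,120]),Rbox(a)).round(3), (c["R"]@(B+Rb.apply([0,0,0]))).shape)
E
```

```text
t 11.65 p [ 507.8 -281.1  215.3] yawx 0.4251 tz [ 0.002 -0.004 -1.   ] F [ 0.3 -0.8  1.5] w 0.852 j [-0.71  0.45  1.35 -0.    1.34  0.44]
pad [470.11357333  14.30660953 100.        ]
[-2.0000e-03  4.0000e-03  7.2400e-01  8.8230e+00 -2.8311e+01 -1.9460e+00] (3,)
```

View pics/w15.png

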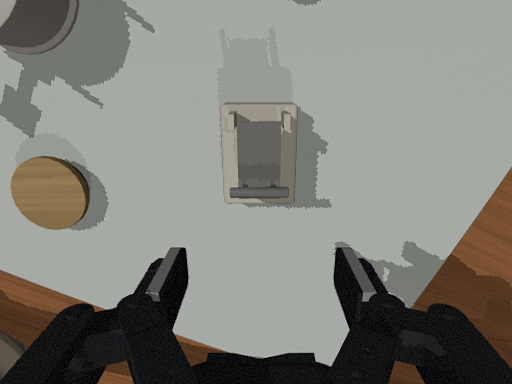

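View pics/s15.png

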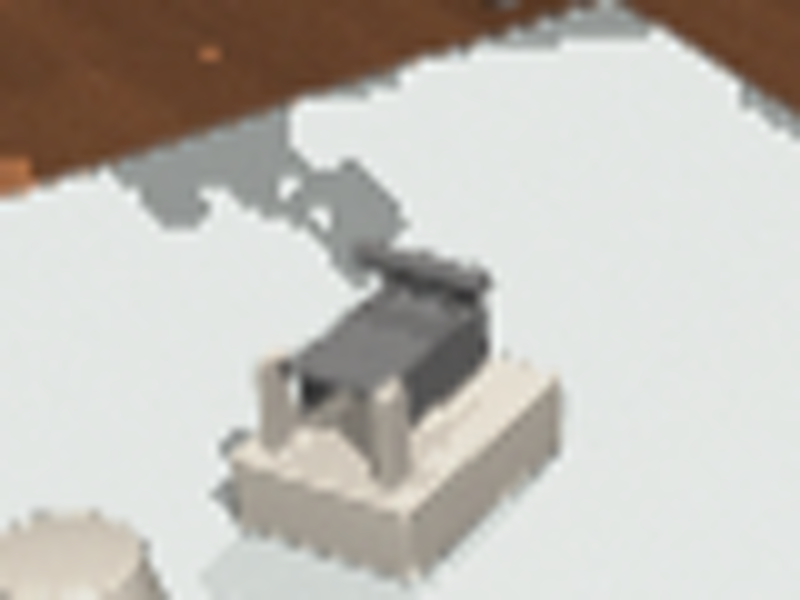

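Request:
move_arm --pt "0 0 0.724 8.8 -28.3 -1.5 0.2" --pt "0 0 0.724 8.8 -28.3 -1.5 0" --pt "0 0 0.724 8.8 -28.3 -1.5 0" --pt "0 0 0.724 8.8 -28.3 -1.5 0" --pt "0 0 0.724 8.8 -28.3 -1.5 0"

```text
time_s: 12.17
eef_pos: [480.5, -77.5, 218.9]
ee_rot: [-0.001, 0.996, -0.094, -0.004]
force: [0.1, 0.0, 0.9]
grip_width: 0.135
```

```bash
python3 - <<'E'
from h import *
st();a=-.2986
B=np.array([567.6,-15.7,110.]); Rb=Ro.from_euler('z',a)
print(go(B+Rb.apply([-102,0,70]),Rbox(a)).round(3))
E
```

```text
t 12.17 p [480.5 -77.5 218.9] yawx -0.1875 tz [-0.007  0.003 -1.   ] F [0.1 0.  0.9] w 0.135 j [-0.4   0.24  1.62 -0.    1.28  1.36]
[-1.000e-03  7.000e-03  1.110e-01 -2.706e+00 -8.816e+00  3.927e+00]
```

Request:
move_arm --pt "0 0 0.11 -2.7 -4 1 0" --pt "0 0 0.11 -2.7 -8 3 0" --pt "0 0 0.11 -2.7 -8.8 3.9 0" --pt "0 0 0.11 -2.7 -8.8 3.9 0" --pt "0 0 0.11 -2.7 -8.8 3.9 0"

```text
time_s: 12.58
eef_pos: [469.4, 15.0, 178.7]
ee_rot: [-0.001, 0.989, -0.147, -0.005]
force: [0.4, -1.0, 0.6]
grip_width: -0.003
```

```bash
python3 - <<'E'
from h import *
capture("top");c=capture("wrist"); crop(c,0,0,512,384,"w16",1);st();a=-.2986
B=np.array([567.6,-15.7,110.]); Rb=Ro.from_euler('z',a)
print(proj(c,[B+Rb.apply(v) for v in ([0,0,-2],[-102,0,-10],[-47,28,30],[-47,-28,30],[47,28,30],[47,-28,30],[-119,20,-6],[-119,-20,-6],[-85.5,20,-14],[-85.5,-20,-14])]).round(1).tolist())
E
```

```text
t 12.68 p [470.2  13.5 180. ] yawx -0.298 tz [-0.007  0.003 -1.   ] F [ 1.1 -1.1 -0.5] w 0.0 j [-0.22  0.25  1.73  0.    1.18  1.65]
[[261.7, 51.4], [261.4, 199.0], [212.9, 134.7], [310.2, 134.9], [204.8, -56.0], [319.2, -55.9], [235.0, 221.7], [287.6, 221.9], [234.7, 176.4], [288.2, 176.6]]
```

View pics/w16.png

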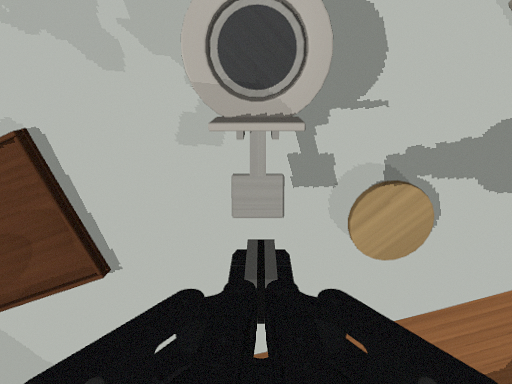

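```bash
cat > fitb.py <<'E'
from h import *
from scipy.optimize import least_squares
c=capture("wrist")
M=np.array([[0,0,-2],[-102,0,-10],[-47,28,30],[-47,-28,30]])
m=np.array([[257,47],[258,195],[209,123],[305,123]],float)
f=lambda p:proj(c,[np.array([p[0],p[1],110])+Ro.from_euler('z',p[2]).apply(v) for v in M])
r=least_squares(lambda p:(f(p)-m).ravel(),[567,-15,-.3]); print(r.x,r.fun.round(1))
a=r.x[2];B=np.array([r.x[0],r.x[1],110]);pad=B+Ro.from_euler('z',a).apply([-102,0,-10]);print("pad",pad,go(pad+[0,0,5],Rbox(a)).round(3))
E
python3 fitb.py; python3 - <<'E'
from h import *
c=capture("wrist"); crop(c,180,0,340,230,"w16b",2)
E
```

```text
[ 5.73505714e+02 -1.50730373e+01 -2.96135938e-01] [ 0.2 -4.   0.  -2.4 -1.   3.   0.8  2.8]
pad [475.94564526  14.69326874 100.        ] [-1.000e-03  7.000e-03 -2.000e-03  5.470e-01 -2.950e-01  7.518e+00]
```

View pics/w16b.png

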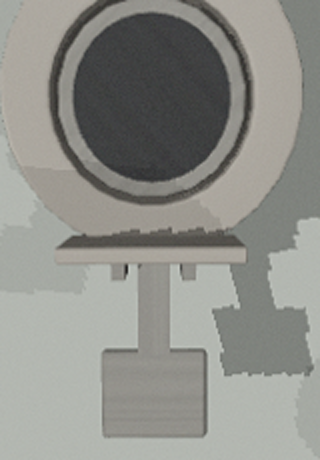

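```bash
sed -i 's/^m=.*/m=np.array([[256.5,48.5],[257.5,197],[207.5,131.5],[302.5,131.5]],float)/' fitb.py; python3 fitb.py
```

```text
[ 5.70737747e+02 -1.37778623e+01 -2.98393588e-01] [-0.5  0.3 -0.6 -0.4 -0.5  0.1  1.5  0. ]
pad [473.24512841  16.20862426 100.        ] [-1.000e-03  7.000e-03 -1.000e-03  2.380e-01 -3.610e-01  7.544e+00]
```

Request:
move_arm --pt "0 0.007 0 0.24 -0.35 3 0" --pt "0 0.007 0 0.24 -0.35 6 0" --pt "0 0.007 0 0.24 -0.35 7.2 0" --pt "0 0.007 0 0.24 -0.35 7.2 0"

```text
time_s: 13.17
eef_pos: [471.9, 15.7, 106.2]
ee_rot: [-0.0, 0.989, -0.15, -0.002]
force: [0.1, 0.3, -0.2]
grip_width: -0.002
```

```bash
python3 - <<'E'
from h import *
st(); c=capture("wrist"); crop(c,0,0,512,384,"w17",1); print(go([473.2,16.2,76],Rbox(-.2984)).round(3))
E
```

```text
t 13.17 p [471.9  15.7 106.2] yawx -0.3002 tz [-0.004  0.002 -1.   ] F [ 0.1  0.3 -0.2] w -0.002 j [-0.22  0.35  1.81  0.    0.99  1.65]
[-0.000e+00  2.000e-03 -2.000e-03  1.300e-02 -6.700e-02  3.195e+00]
```

View pics/w17.png

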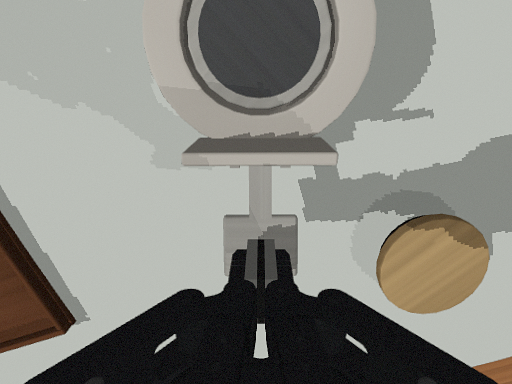

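Finger tips are over the pad (centre ~ (260,245)). Press down slowly.

Request:
move_arm --pt "0 0 0 0 -0.05 0.7 0" --pt "0 0 0 0 -0.05 1.2 0" --pt "0 0 0 0 -0.05 1.7 0" --pt "0 0 0 0 -0.05 2.1 0" --pt "0 0 0 0 -0.05 2.5 0"

```text
time_s: 13.63
eef_pos: [473.0, 16.0, 83.8]
ee_rot: [-0.0, 0.989, -0.149, -0.001]
force: [-6.3, 0.1, 9.7]
grip_width: 0.001
```

Request:
move_arm --pt "0 0 0 0 0 0.3 0" --pt "0 0 0 0 0 0.5 0" --pt "0 0 0 0 0 0.5 0"

```text
time_s: 13.88
eef_pos: [473.2, 15.9, 79.5]
ee_rot: [-0.0, 0.989, -0.149, -0.0]
force: [-3.2, 0.6, 3.9]
grip_width: -0.002
```

```bash
python3 - <<'E'
from h import *
st(); c=capture("wrist"); crop(c,0,0,512,384,"w18",1)
E
```

```text
t 13.88 p [473.2  15.9  79.5] yawx -0.3 tz [-0.     0.001 -1.   ] F [-3.2  0.6  3.9] w -0.002 j [-0.21  0.39  1.83  0.    0.92  1.66]
```

View pics/w18.png

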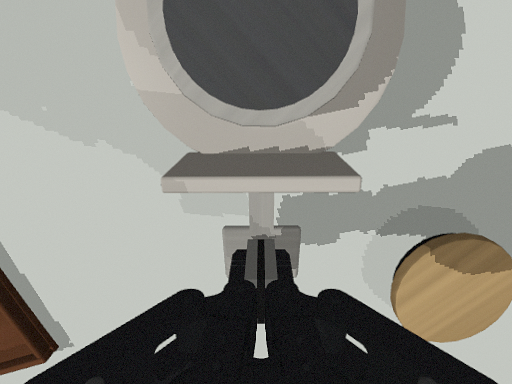

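Request:
move_arm --pt "0 0 0 0 0 0.2 0" --pt "0 0 0 0 0 0.4 0" --pt "0 0 0 0 0 0.4 0"

```text
time_s: 14.18
eef_pos: [473.7, 15.8, 76.6]
ee_rot: [-0.0, 0.989, -0.149, 0.001]
force: [-4.1, -0.4, 9.3]
grip_width: -0.003
```

Request:
move_arm --pt "0 0 0 0 0 0.2 0" --pt "0 0 0 0 0 0.3 0" --pt "0 0 0 0 0 0.3 0"

```text
time_s: 14.43
eef_pos: [473.9, 15.8, 76.1]
ee_rot: [-0.0, 0.989, -0.149, 0.001]
force: [-13.9, 2.0, 28.3]
grip_width: -0.006
```

Request:
move_arm --pt "0 0 0 0 0 -2 0" --pt "0 0 0 0 0 -6 0" --pt "0 0 0 0 0 -10 0.5" --pt "0 0 0 3 0 -12 1" --pt "0 0 0 6 0 -12 1"

```text
time_s: 14.85
eef_pos: [533.5, -2.4, 202.5]
ee_rot: [0.0, 0.989, -0.149, 0.007]
force: [0.7, -0.6, -0.7]
grip_width: 0.42
```

```bash
python3 - <<'E'
from h import *
st(); print(go([570.7,-13.8,190],Rbox(-.2984)).round(3))
c=capture("scene"); crop(c,220,140,310,220,"s18"); c=capture("wrist"); crop(c,0,0,512,384,"w19",1)
E
```

```text
t 14.85 p [533.5  -2.4 202.5] yawx -0.2992 tz [ 0.013 -0.003 -1.   ] F [ 0.7 -0.6 -0.7] w 0.42 j [-0.22  0.35  1.53  0.    1.25  1.65]
[-1.000e-03 -1.300e-02 -1.000e-03  3.874e+00 -5.000e-03  1.303e+00]
```

View pics/s18.png

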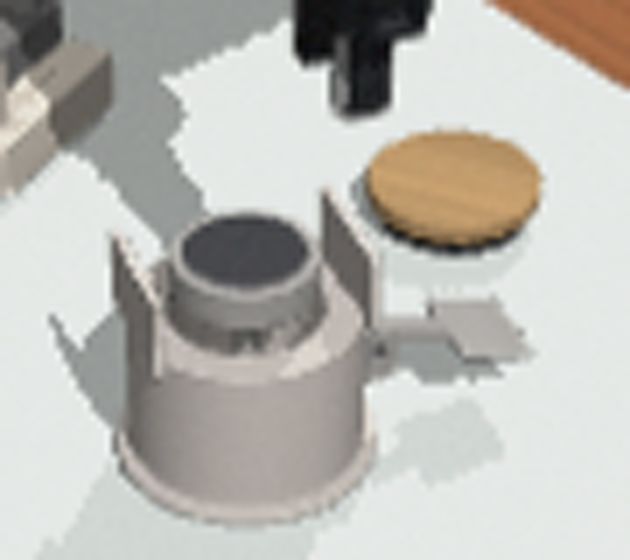

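View pics/w19.png

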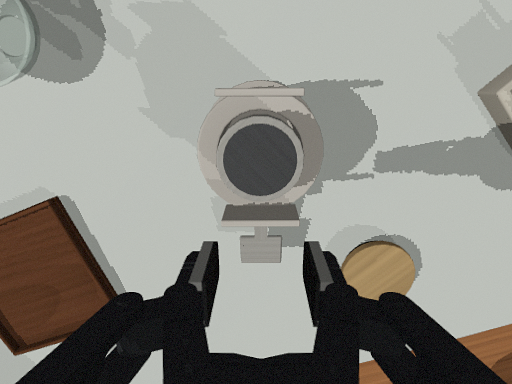

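Request:
move_arm --pt "0 -0.013 0 2 0 1.3 1" --pt "0 -0.013 0 3.85 0 2.5 1" --pt "0 -0.013 0 3.85 0 2.8 1" --pt "0 -0.013 0 3.85 0 2.8 1"

```text
time_s: 15.28
eef_pos: [570.3, -14.8, 168.2]
ee_rot: [-0.001, 0.989, -0.15, -0.004]
force: [-1.2, 0.3, -0.5]
grip_width: 0.999
```

```bash
python3 - <<'E'
from h import *
capture("top");capture("top");c=capture("wrist"); crop(c,0,0,512,384,"w20",1);st()
B=np.array([570.7,-13.8,110.]);Rb=Ro.from_euler('z',-.2984)
print(proj(c,[B+[0,0,26]]+[B+Rb.apply(v) for v in ([0,30,26],[0,-30,26],[47,28,30],[47,-28,30])]))
print(go([570.7,-13.8,112],Rbox(-.2984)).round(3))
E
```

```text
t 15.43 p [570.4 -14.5 170.2] yawx -0.3006 tz [-0.005  0.002 -1.   ] F [ 0.2 -0.1 -0.2] w 0.998 j [-0.23  0.47  1.44  0.    1.24  1.64]
[[260.49795112 225.69491098]
 [211.89349281 225.71045089]
 [309.15851715 225.60047448]
 [209.83029763 152.17060808]
 [310.72464541 151.96802588]]
[-1.000e-03  6.000e-03 -2.000e-03  3.600e-02 -7.400e-02  5.819e+00]
```

View pics/w20.png

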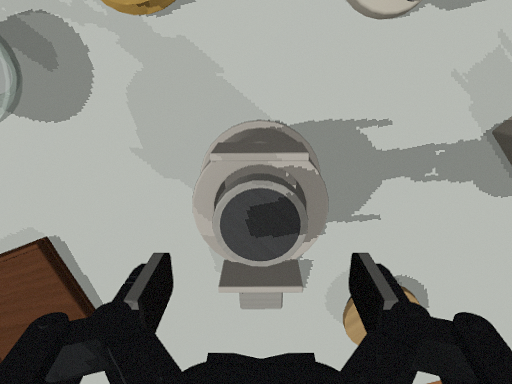

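Request:
move_arm --pt "0 0.006 0 0.1 -0.05 2 1" --pt "0 0.006 0 0.1 -0.05 4 1" --pt "0 0.006 0 0.1 -0.05 5.5 1" --pt "0 0.006 0 0.1 -0.05 5.7 1" --pt "0 0.006 0 0.1 -0.05 5.7 0.9"

```text
time_s: 15.85
eef_pos: [570.9, -14.0, 113.5]
ee_rot: [-0.0, 0.989, -0.15, -0.0]
force: [0.0, 0.2, 0.4]
grip_width: 0.902
```

Request:
move_arm --pt "0 0 0 0 0 0 0.8" --pt "0 0 0 0 0 0 0.7" --pt "0 0 0 0 0 0 0.65" --pt "0 0 0 0 0 0 0.65" --pt "0 0 0 0 0 0 0.65" --grip_force 25

```text
time_s: 16.27
eef_pos: [571.3, -14.1, 114.3]
ee_rot: [-0.0, 0.989, -0.15, 0.001]
force: [0.8, -0.4, 2.4]
grip_width: 0.69
```

```bash
python3 - <<'E'
from h import *
c=capture("wrist"); crop(c,0,0,512,384,"w21",1);st()
E
```

```text
t 16.32 p [571.3 -14.1 114.2] yawx -0.3005 tz [ 0.002  0.    -1.   ] F [ 0.4 -1.1  2.8] w 0.689 j [-0.23  0.53  1.51  0.    1.11  1.64]
```

View pics/w21.png

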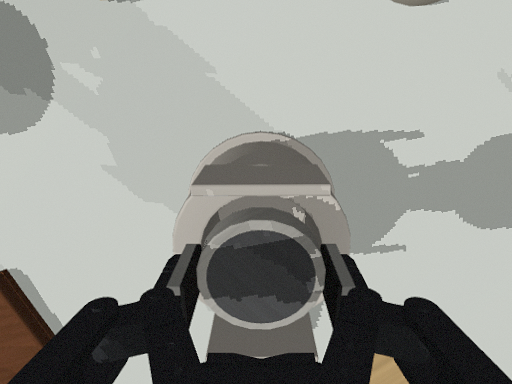

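Request:
move_arm --pt "0 0 0 0 0 0 0.6" --pt "0 0 0 0 0 -0.8 0.6" --pt "0 0 0 0 0 -2.5 0.6" --pt "0 0 0 0 0 -5 0.6" --pt "0 0 0 0 0 -8 0.6" --grip_force 40

```text
time_s: 16.73
eef_pos: [570.3, -13.9, 194.1]
ee_rot: [-0.0, 0.989, -0.15, -0.001]
force: [1.1, 0.3, -1.3]
grip_width: 0.687
```

```bash
python3 - <<'E'
from h import *
st()
c=capture("scene"); crop(c,150,100,410,290,"s22"); c=capture("top"); crop(c,100,170,200,275,"t22"); c=capture("wrist"); crop(c,0,0,512,384,"w22",1)
E
```

```text
t 16.73 p [570.3 -13.9 194.1] yawx -0.3005 tz [-0.002  0.001 -1.   ] F [ 1.1  0.3 -1.3] w 0.687 j [-0.23  0.44  1.41  0.    1.29  1.64]
```

View pics/s22.png

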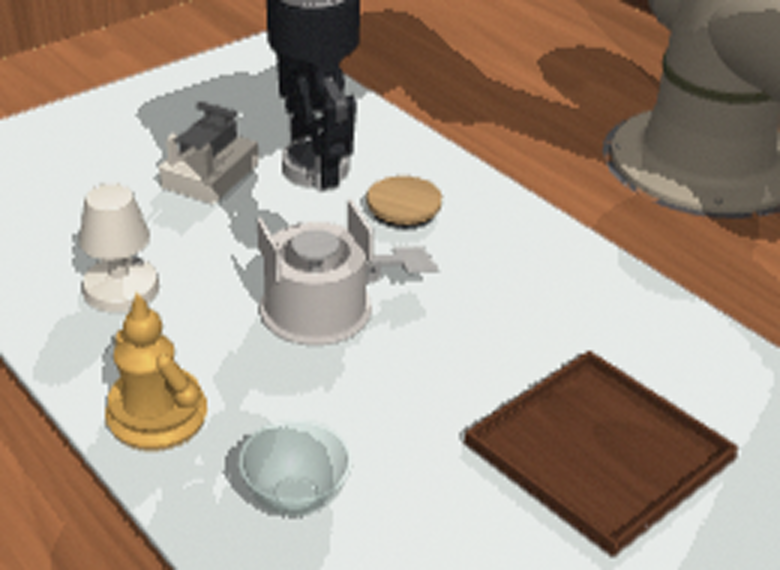

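View pics/t22.png

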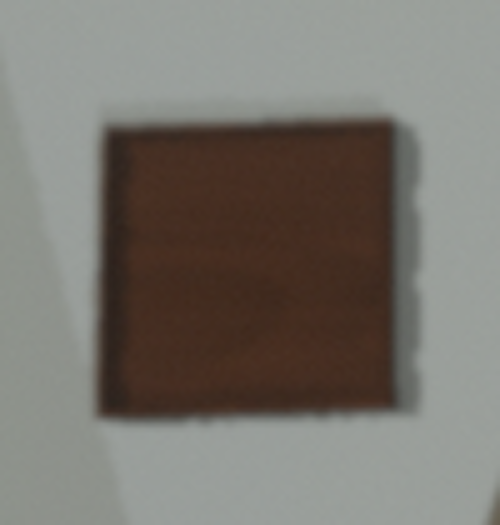

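View pics/w22.png

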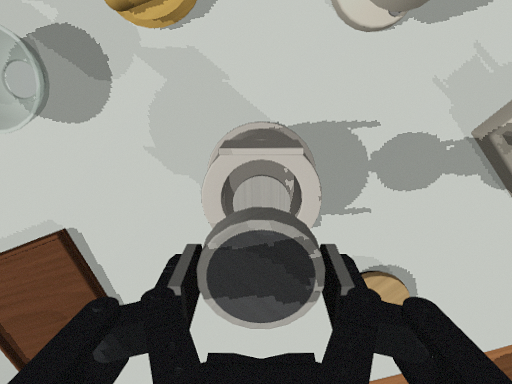

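```bash
python3 - <<'E'
from h import *
st();print(go([571.2,-14.1,115],Rbox(-.3005)).round(3))
E
```

```text
t 16.88 p [571.9 -14.3 196.3] yawx -0.3004 tz [ 0.005 -0.    -1.   ] F [-0.2 -0.4 -2.5] w 0.684 j [-0.23  0.44  1.41  0.    1.29  1.64]
[-1.000e-03 -5.000e-03  0.000e+00 -1.140e-01  1.200e-02  8.129e+00]
```

Request:
move_arm --pt "0 -0.005 0 -0.1 0 3 0.6" --pt "0 -0.005 0 -0.1 0 5.5 0.6" --pt "0 -0.005 0 -0.1 0 7 0.6" --pt "0 -0.005 0 -0.1 0 7.7 0.6" --pt "0 -0.005 0 -0.1 0 7.9 0.6"

```text
time_s: 17.3
eef_pos: [570.4, -13.8, 115.5]
ee_rot: [-0.001, 0.989, -0.15, -0.002]
force: [-0.7, -0.8, -1.7]
grip_width: 0.685
```

```bash
python3 - <<'E'
from h import *
st();capture("top");st();print(go([571.2,-14.1,115],Rbox(-.3005)).round(3))
E
```

```text
t 17.3 p [570.4 -13.8 115.5] yawx -0.3004 tz [-0.003  0.002 -1.   ] F [-0.7 -0.8 -1.7] w 0.685 j [-0.23  0.52  1.5   0.    1.12  1.64]
t 17.35 p [570.9 -13.9 116.4] yawx -0.3004 tz [-0.001  0.002 -1.   ] F [-0.6  0.6 -0.9] w 0.685 j [-0.23  0.52  1.5   0.    1.12  1.64]
[-0.001  0.002  0.     0.031  0.01   0.139]
```

Request:
move_arm --pt "0 0 0 0 0 0.15 0.6" --pt "0 0 0 0 0 0.2 0.6" --pt "0 0 0 0 0 0.25 0.6" --pt "0 0 0 0 0 0.25 0.6"

```text
time_s: 17.68
eef_pos: [571.1, -14.0, 114.4]
ee_rot: [-0.001, 0.989, -0.15, -0.0]
force: [0.3, -0.4, -0.7]
grip_width: 0.684
```

```bash
python3 - <<'E'
from h import *
capture("top");st()
E
```

```text
t 17.73 p [571.1 -13.9 114.3] yawx -0.3004 tz [-0.001  0.001 -1.   ] F [ 0.8 -0.8 -1.6] w 0.685 j [-0.23  0.53  1.5   0.    1.11  1.64]
```

Request:
move_arm --pt "0 0 0 0 0 0.07 0.6" --pt "0 0 0 0 0 0.07 0.72" --pt "0 0 0 0 0 0.07 0.8" --pt "0 0 0 0 0 -0.2 0.8" --pt "0 0 0 0 0 -0.45 0.8"

```text
time_s: 18.15
eef_pos: [571.1, -14.0, 119.1]
ee_rot: [-0.001, 0.989, -0.15, -0.0]
force: [-0.4, 0.2, 0.2]
grip_width: 0.799
```

```bash
python3 - <<'E'
from h import *
c=capture("wrist"); crop(c,0,0,512,384,"w23",1);st();print(go([571.2,-14.1,119],Rbox(-.3005)).round(3))
E
```

```text
t 18.2 p [571.4 -14.  119.7] yawx -0.3004 tz [ 0.001  0.001 -1.   ] F [ 0.6 -0.1  1.3] w 0.798 j [-0.23  0.52  1.5   0.    1.12  1.64]
[-0.001 -0.     0.    -0.02   0.016  0.072]
```

View pics/w23.png

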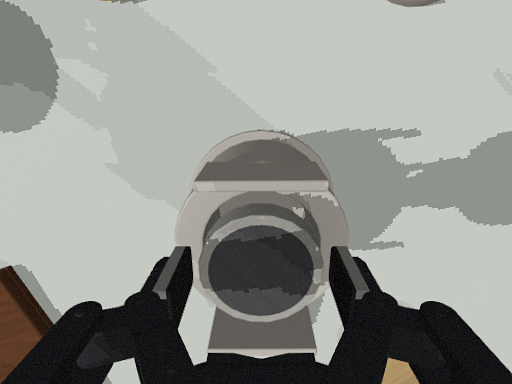

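Plate sits on the lifter, level. Regrip slightly higher.

Request:
move_arm --pt "0 0 0 0 0 0.05 0.7" --pt "0 0 0 0 0 0.05 0.6" --pt "0 0 0 0 0 0.05 0.6" --pt "0 0 0 0 0 0.05 0.6" --pt "0 0 0 0 0 0.05 0.6" --grip_force 40

```text
time_s: 18.62
eef_pos: [571.6, -14.1, 119.4]
ee_rot: [-0.001, 0.989, -0.15, 0.0]
force: [0.5, -0.1, 2.6]
grip_width: 0.678
```

```bash
python3 - <<'E'
from h import *
st()
E
```

```text
t 18.62 p [571.6 -14.1 119.4] yawx -0.3003 tz [ 0.001  0.001 -1.   ] F [ 0.5 -0.1  2.6] w 0.678 j [-0.23  0.52  1.5   0.    1.12  1.64]
```

Request:
move_arm --pt "0 0 0 0 0 -1 0.6" --pt "0 0 0 0 0 -3 0.6" --pt "0 0 0 0 0 -6 0.6" --pt "0 0 0 0 0 -8 0.6" --pt "0 0 0 0 0 -8 0.6"

```text
time_s: 19.03
eef_pos: [573.0, -14.4, 204.1]
ee_rot: [-0.0, 0.989, -0.15, 0.004]
force: [1.0, -0.5, -1.6]
grip_width: 0.681
```

```bash
python3 - <<'E'
from h import *
c=capture("wrist"); crop(c,0,0,512,384,"w24",1);st();
for a in (-.05,-.05+np.pi,):
  print(go([493,277,190],Rbox(a)).round(3))
E
```

```text
t 19.08 p [572.1 -14.2 201.5] yawx -0.3003 tz [ 0.005  0.    -1.   ] F [ 0.1 -0.5 -1.8] w 0.676 j [-0.23  0.44  1.4   0.    1.3   1.64]
[-1.0000e-03 -5.0000e-03 -2.5000e-01 -1.6178e+01 -2.5478e+01  1.1130e+00]
[-7.0000e-03  1.0000e-03  2.8910e+00 -1.6178e+01 -2.5478e+01  1.1130e+00]
```

View pics/w24.png

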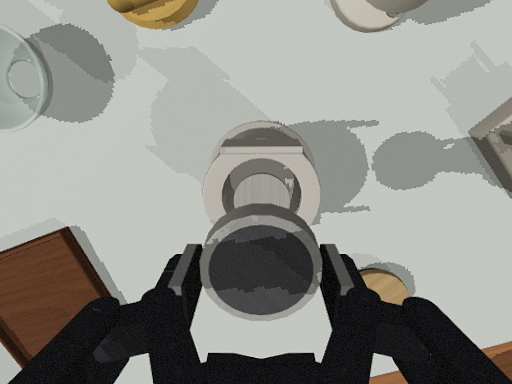

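Request:
move_arm --pt "0 0 -0.1 -4 -6 0.5 0.6" --pt "0 0 -0.2 -8 -12.5 1 0.6" --pt "0 0 -0.3 -12 -19 1.3 0.6" --pt "0 0 -0.36 -15 -24 1.3 0.6" --pt "0 0 -0.36 -16 -25.5 1.3 0.6"

```text
time_s: 19.5
eef_pos: [516.6, 188.6, 189.3]
ee_rot: [0.0, 1.0, 0.031, 0.001]
force: [0.7, -0.6, -1.4]
grip_width: 0.678
```

```bash
python3 - <<'E'
from h import *
st();print(go([493,277,190],Rbox(.06)).round(3))
E
```

```text
t 19.5 p [516.6 188.6 189.3] yawx 0.0627 tz [ 0.002 -0.    -1.   ] F [ 0.7 -0.6 -1.4] w 0.678 j [ 0.14  0.4   1.49 -0.    1.25  1.65]
[ 0.000e+00 -2.000e-03  3.000e-03 -1.800e+00 -8.967e+00 -7.600e-02]
```

Request:
move_arm --pt "0 0 0 -0.9 -3.5 0 0.6" --pt "0 0 0 -1.6 -7 0 0.6" --pt "0 0 0 -1.8 -8.9 0 0.6" --pt "0 0 0 -1.8 -8.95 0 0.6" --pt "0 0 0 -1.8 -8.95 0 0.6"

```text
time_s: 19.92
eef_pos: [492.2, 277.2, 188.0]
ee_rot: [0.001, 0.999, 0.032, -0.0]
force: [-0.2, 0.2, -1.3]
grip_width: 0.678
```

```bash
python3 - <<'E'
from h import *
capture("top");c=capture("wrist"); crop(c,0,0,512,384,"w25",1);st()
Rb=Ro.from_euler('z',.06)
print(proj(c,[np.array([493,277,56])+Rb.apply([a*80,b*80,0]) for a,b in ((1,1),(1,-1),(-1,-1),(-1,1))]).round(0).tolist())
E
```

```text
t 20.02 p [493.  275.9 188.4] yawx 0.062 tz [ 0.001 -0.001 -1.   ] F [-0.1 -0.3 -1. ] w 0.679 j [ 0.3   0.44  1.44 -0.    1.27  1.81]
[[166.0, 88.0], [357.0, 89.0], [341.0, 256.0], [181.0, 256.0]]
```

View pics/w25.png

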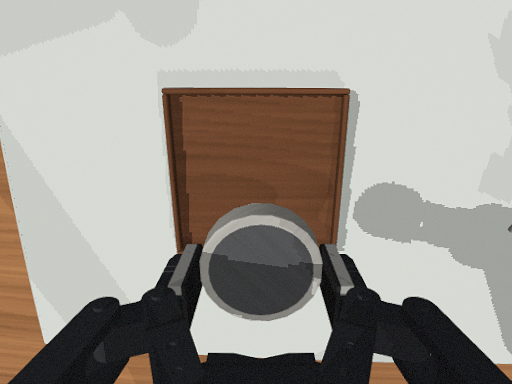

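Request:
move_arm --pt "0 0 0 0 -0.5 3 0.6" --pt "0 0 0 0 -0.5 6.5 0.6" --pt "0 0 0 0 -0.5 9.5 0.6" --pt "0 0 0 0 -0.5 11.5 0.6" --pt "0 0 0 0 -0.5 11.5 0.6"

```text
time_s: 20.43
eef_pos: [490.9, 278.7, 69.2]
ee_rot: [0.002, 1.0, 0.03, -0.004]
force: [0.1, -0.3, -2.0]
grip_width: 0.683
```

```bash
python3 - <<'E'
from h import *
capture("top");c=capture("wrist"); crop(c,0,0,512,384,"w26",1);st(); c=capture("scene");crop(c,290,190,410,290,"s26")
E
```

```text
t 20.53 p [493.2 279.9  73.8] yawx 0.0605 tz [ 0.    -0.001 -1.   ] F [ 0.8 -0.1 -0.5] w 0.679 j [ 0.31  0.57  1.55 -0.    1.02  1.82]
```

View pics/w26.png

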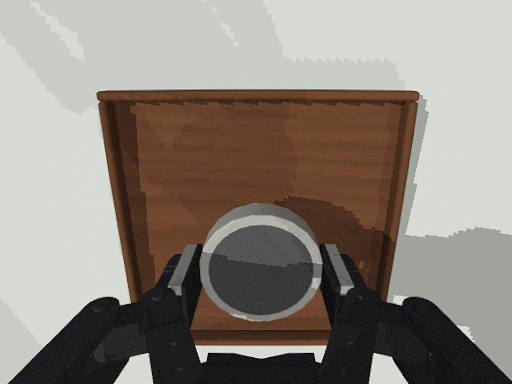

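View pics/s26.png

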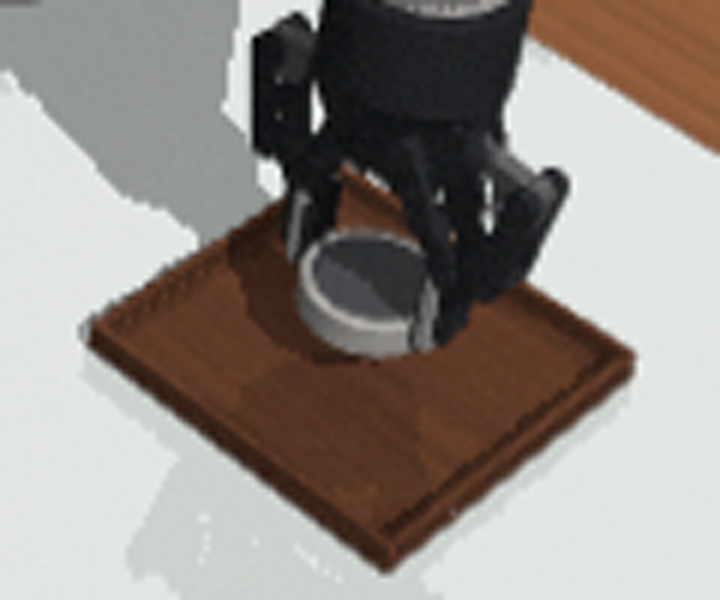

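Request:
move_arm --pt "0 0 0 0 0 0.8 0.6" --pt "0 0 0 0 0 1.6 0.6" --pt "0 0 0 0 0 2.1 0.6" --pt "0 0 0 0 0 2.3 0.6" --pt "0 0 0 0 0 2.3 0.6"

```text
time_s: 21.0
eef_pos: [493.5, 280.2, 51.2]
ee_rot: [0.0, 1.0, 0.03, 0.001]
force: [-0.6, -0.4, -0.6]
grip_width: 0.679
```

```bash
python3 - <<'E'
from h import *
capture("top");st()
E
```

```text
t 21.05 p [493.7 280.3  51.7] yawx 0.0609 tz [ 0.002 -0.001 -1.   ] F [ 0.3  0.2 -1. ] w 0.681 j [ 0.31  0.6   1.57 -0.    0.97  1.82]
```

Small steps down now.

Request:
move_arm --pt "0 0 0 0 0 0.15 0.6" --pt "0 0 0 0 0 0.3 0.6" --pt "0 0 0 0 0 0.45 0.6" --pt "0 0 0 0 0 0.5 0.6" --pt "0 0 0 0 0 0.5 0.6"

```text
time_s: 21.47
eef_pos: [493.8, 280.3, 46.7]
ee_rot: [0.0, 1.0, 0.03, 0.001]
force: [0.5, 0.1, -1.2]
grip_width: 0.681
```

Request:
move_arm --pt "0 0 0 0 0 0.05 0.6" --pt "0 0 0 0 0 0.1 0.6" --pt "0 0 0 0 0 0.1 0.6"

```text
time_s: 21.72
eef_pos: [493.8, 280.3, 46.6]
ee_rot: [0.0, 1.0, 0.03, 0.001]
force: [-4.1, -1.4, 7.8]
grip_width: 0.681
```

Request:
move_arm --pt "0 0 0 0 0 0.05 0.6" --pt "0 0 0 0 0 0.1 0.6" --pt "0 0 0 0 0 0.1 0.6"

```text
time_s: 21.97
eef_pos: [493.9, 280.3, 46.6]
ee_rot: [0.0, 1.0, 0.031, 0.001]
force: [-4.4, -3.1, 10.0]
grip_width: 0.68
```

Request:
move_arm --pt "0 0 0 0 0 -0.03 0.7" --pt "0 0 0 0 0 -0.03 0.76" --pt "0 0 0 0 0 -0.03 0.82" --pt "0 0 0 0 0 -0.03 0.88" --pt "0 0 0 0 0 -0.03 0.9"

```text
time_s: 22.38
eef_pos: [493.9, 280.3, 46.7]
ee_rot: [0.0, 1.0, 0.031, 0.001]
force: [-0.1, -0.6, 0.0]
grip_width: 0.897
```

Request:
move_arm --pt "0 0 0 0 0 -1 0.9" --pt "0 0 0 0 0 -4 0.9" --pt "0 0 0 0 0 -8 0.9" --pt "0 0 0 0 0 -12 0.9" --pt "0 0 0 0 0 -15 0.9"

```text
time_s: 22.8
eef_pos: [493.8, 280.6, 200.9]
ee_rot: [-0.0, 1.0, 0.031, 0.003]
force: [0.5, -0.2, 0.4]
grip_width: 0.9
```

Request:
move_arm --pt "0 0 0 -3 0 -2 0.9" --pt "0 0 0 -6 0 -2 0.9" --pt "0 0 0 -6 0 -2 0.9" --pt "0 0 0 -6 0 -2 0.9"

```text
time_s: 23.13
eef_pos: [433.1, 277.0, 221.8]
ee_rot: [-0.0, 1.0, 0.031, 0.004]
force: [0.5, -0.6, -0.5]
grip_width: 0.899
```

```bash
python3 - <<'E'
from h import *
c=capture("wrist"); crop(c,0,0,512,384,"w27",1);st(); c=capture("scene");crop(c,150,110,420,290,"s27",2);crop(c,180,110,260,170,"s27b");  crop(c,220,150,310,220,"s27c");c=capture("top");crop(c,0,50,512,330,"t27",1); print(ctrl.sense()["dq"].round(3))
E
```

```text
t 23.18 p [433.9 276.9 221.3] yawx 0.0614 tz [ 0.007  0.001 -1.   ] F [-1.   0.  -0.1] w 0.896 j [ 0.34  0.29  1.55 -0.    1.29  1.85]
[-0.002  0.012 -0.     0.001 -0.001  0.003]
```

View pics/w27.png

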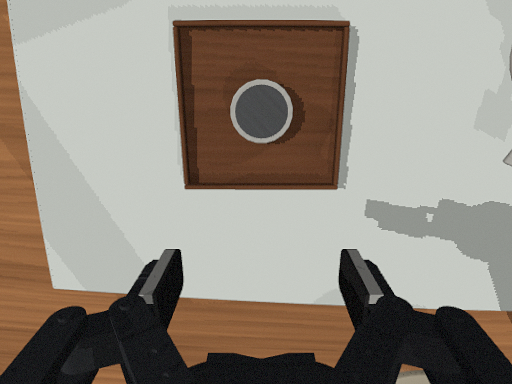

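View pics/s27.png

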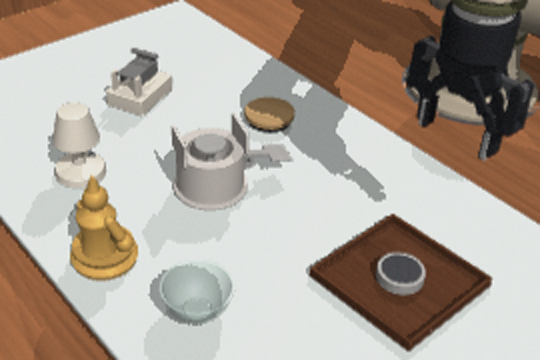

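View pics/t27.png

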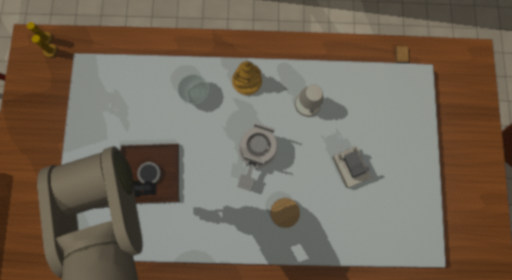

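View pics/s27b.png

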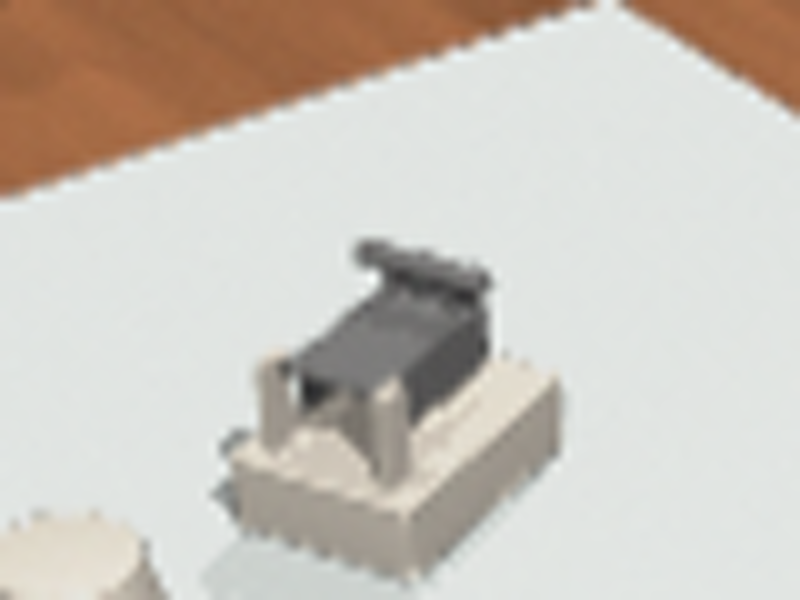

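View pics/s27c.png

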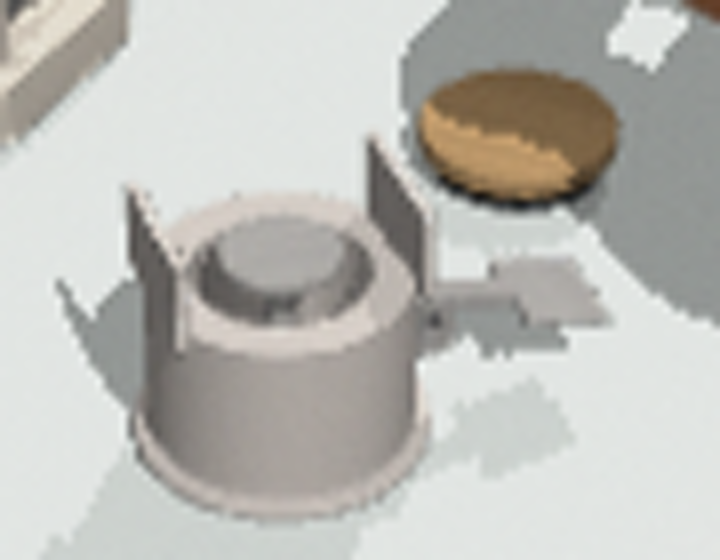

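```bash
python3 - <<'E'
from h import *
print(job.finish_job()); st()
E
```

```text
the job is handed in; nothing more can be done
None
the job is handed in; nothing more can be done
```

The job is done and handed in at about 23.3 s of the 67 s allowed; no verdict is reported.

1. **Switch:** I lifted the guard by its bar to about 1.95 rad and pushed the toggle over until it hit its stop. The wrist image then put its tip within 1 px of the predicted full-off position. I lowered the guard until it pressed on its stop with about 14 N, and the last scene picture shows it shut.
2. **Pedal:** I pressed it down to its stop, with about 28 N at the end. The plate rose and stayed up.
3. **Plate:** I gripped it on its +y and -y sides. The fingertips reached below its underside, so I set it back on the lifter once and took it again about 5 mm higher. I then lowered it into the tray in small steps; contact was 8–10 N.

**Last checks:** the plate lies flat near the middle of the tray. The pedal is still down, and the statue, bowl, lamp and turntable look unmoved in the pictures. The gripper is open and clear, and the wrist force reads about zero.

**Disagreements:** positions from the wrist camera differed from the fixed cameras by up to 5 mm; I used the wrist values, and every grasp fitted. The toggle cannot be seen under the shut guard, so I did not recheck it after closing.

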